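# Unload the desktop engraver

## Task

The engraver has finished its job: push the red bar of its half-open bifold dust cover all the way to the back so that the two leaves fold flat against each other, swing both hold-down clamps fully open, then lift out the engraved plaque and lay it flat, engraved face up, on the cork floor of the wooden tray. Lay it down rather than dropping it, leave the cover folded and the clamps open, do not knock the parked spindle and its bridge, and leave the other things on the bench and in the grey bin where they are.

Things in the scene. Friction and masses are not known exactly. Their poses are not given: they have to be found in the camera images.
- engraver: Desktop engraver, fixed, 290 deep (x), 346 wide (y). Origin: centre of its underside at bench level; x to its rear (away from the robot), y to its left. All 'engraver x, y, z' below are in this frame, mm. Grey side walls at y +-148 to +-160, x -145 to 145, up to z 106; front lip 52 high; rear wall x 139 to 145, 100 high; bridge uprights outside the walls at x 25 to 115, y +-161 to +-173, to z 410.
- bed (a point): Centre of the top of the aluminium bed, engraver (0, 0, 35). On the bed a wooden strip 130 (x) by 50 (y), top at z 43, carries the plaque; a black end stop at engraver x 58 to 70, y +-50, top at z 53, lies behind the plaque.
- spindle: Bridge beam and parked spindle, fixed, same frame as the engraver. Beam x 40 to 100, z 330 to 390, y +-161. Spindle in front of it, axis at x 4, y 0: 48 wide body from z 330 up, carriage 80 wide from z 320; nose 24 wide from z 310; cutter tip at z 275. It overhangs the plaque and the rear of the bed: reach in under it with the tool leaning back to the robot. Do not knock it.
- cover (a joint): Angle a of each leaf of the bifold dust cover to the horizontal, rad: 0 = both lie flat over the bed, 1.571 = folded, both upright and flat against each other at the rear, reaching up to z 226. Clear leaves with yellow edges, each 125 long (x), 264 wide, 5 thick. Starts half open (0.35 to 0.8). Stiff hinges: it stays where it is left; 3 to 8 N at the bar push it.
- cover_hinge (a point): Axis of the rear leaf's hinge, engraver (130, 0, 100), along y. The front leaf is hinged to the rear leaf's front edge. Its own front edge, the red pull bar, rolls in grooves of the side walls at z 100, so the middle hinge rises as the bar is pushed to the rear.
- cover_bar (a point): Centre of the red pull bar, round, 12 in diameter, 272 long, along the engraver's y, always at z 100. Its engraver x is 130 - 2*(125 cos a + 6 sin a): 118 when folded flat. Nothing stands in front of it at its height; the clamp knobs below it reach only to z 85.
- clamp_left (a joint): Left swivel clamp, rad: 0 = steel finger (62 long, 14 wide, z 59 to 67) points to the engraver's right, 2 above the plaque; grows to 1.6 as it opens (above 1.2 is open): finger to the front, knob to the rear. Starts at 0 to 0.2, stays where it is left, takes 2 to 3 N at the knob.
- clamp_left_post (a point): Left clamp's upright pivot axis, engraver x -45, y 80.
- clamp_left_knob (a point): Left clamp's red knob, upright, 16 in diameter, z 57 to 85, 30 from the pivot on the side away from the finger; this point is on its axis at z 74. At joint 0 it is at engraver x -45, y 110; to open, push it to the rear (x) and then inwards round the pivot to about x -15, y 80.
- clamp_right (a joint): Right swivel clamp, mirror image of the left: 0 = finger points to the engraver's left over the plaque, 1.6 = open, finger to the front and knob to the rear (above 1.2 is open). Starts at 0 to 0.2.
- clamp_right_post (a point): Right clamp's upright pivot axis, engraver x -45, y -80.
- clamp_right_knob (a point): Right clamp's red knob, as the left one, z 57 to 85, this point at z 74. At joint 0 it is at engraver x -45, y -110; push it to the rear and then inwards round the pivot to about x -15, y -80.
- plaque: Engraved wooden plaque 110 (x) by 60 (y) by 14, dark border and pine tree on its upper face, about 65 g. Origin: centre of its underside; z up out of the engraved face. Lies on the wooden strip, length along the engraver's x, underside at z 43; its long sides overhang the strip by about 5.
- tray: Wooden tray with a cork floor, fixed to the bench, 190 (x) by 160 (y) by 30 high, walls 7 thick, floor at z 7 (cork 8). Origin: centre of its underside. Stands on one side of the engraver, left or right.
- bin: Grey plastic offcut bin of the same size as the tray, fixed, on the other side. Not for the plaque.
- offcut_a: Dark wood offcut 70 x 30 x 18 lying in the grey bin. Leave alone.
- offcut_b: Light wood offcut 50 x 40 x 22 lying in the grey bin. Leave alone.
- spanner: Steel spanner 150 long lying in front of the engraver. Leave alone.
- dust_brush: Dust brush 170 long lying in front of the engraver. Leave alone.
- glue: Yellow glue bottle 150 high, 56 in diameter. Leave alone.
- tape_roll: Roll of blue tape, 100 in diameter, 24 high, lying flat. Leave alone.
- bit_pot: Green pot 70 high, 64 in diameter. Leave alone.

How it is judged:
On the way, in this order (a step that is already met when the one before it is completed fails the run):
1. the bifold cover is folded flat at the rear (value of joint cover above 1.52 rad), for 0.2 s.
2. both clamps are swung fully open, the cover still folded (value of joint each of clamp_left, clamp_right above 1.2 rad and value of joint cover above 1.52 rad), for 0.2 s.
3. the plaque is lifted clear above the engraver's side walls (z of plaque in the frame of engraver above 0.11 m).
At the end, for the whole second after the job is handed in: The cover is folded flat (above 1.52 rad), both clamps are open (above 1.2 rad), and the plaque lies at rest flat on the tray's floor (within 5 mm in height and 0.09 rad), engraved face up, its centre within 70 mm of the tray's centre (all of step 2 and z of plaque in the frame of tray between 0.003 and 0.012 m and horizontal distance between plaque and tray below 0.07 m and angle between plaque's own z axis and vertical below 0.09 rad and linear speed of plaque below 0.02 m/s); the robot touches nothing.
It fails at once if the parked spindle or its bridge is knocked (over 4 N) (contact force between spindle and anything else above 4 N).
It fails at once if the plaque is dropped into the tray: let go with its underside more than 25 mm above the tray's floor (contact force between the fingers and plaque below 0.05 N and horizontal distance between plaque and tray below 0.11 m and z of plaque in the frame of tray above 0.032 m).
It fails at once if another thing on the bench or in the bin is moved by more than 30 mm (distance of any of spanner, dust_brush, glue, tape_roll, bit_pot, offcut_a, offcut_b from where it was at the start of the episode above 0.03 m).
It also fails if it takes over 70 s, if anything falls off the work surface, if the arm or the gripper's body presses on something with over 40 N, if the wrist force passes 120 N, or if a joint passes its speed limit or range.

## Robot

A 6-joint arm with a two-finger parallel gripper is mounted at the origin on the work surface. World frame = base frame: x ahead of the robot, y to its left, z up, the work surface at z = 0. Lengths are in m, angles in rad, forces in N, time in s.
With the tool pointing down it reaches from about 0.35 to 0.975 m from the base axis. Payload 4.9 kg.
Tool frame: the origin (TCP) lies between the finger pads; the fingertips stand 22 mm ahead of it and the grasp point (between the pads) lies 3 mm ahead of it; z points along the fingers, y is the line along which they close (so a half turn about z gives the same grasp; the last joint's range is limited). The gripper opens to 85 mm and grips with 20 to 120 N. Pads are 22 mm wide; open, the fingers measure 114 mm over their backs; the gripper's body (76 mm by 85 mm) begins 54 mm behind the grasp point. The pads swing forward as they close: fully open they stand 13 mm farther back than shut.
Start: joints at [1.188, 0.053, 1.613, -0, 1.476, -0.119], TCP at [0.163, 0.603, 0.253] pointing down, gripper open.
Joint ranges: [-3.01, 3.01], [-1.01, 2.22], [0.06, 2.58], [-1.02, 4.17], [0.09, 2.62], [-3.14, 3.14]. Speed limits (rad/s): [2.57, 2.57, 3.14, 3.14, 3.14, 3.14].

## Interface

Orientations are given as a unit quaternion [w, x, y, z].
In Python, from plant import state, grab_frame, get_calibration, job_done, recognise, regions_of gives the robot as it stands.
- The arm moves only by the tool apply_moves, never from a script. Its argument "targets" is a list of rows, each an object with "translation": the shift along the tool's x, y, z normalised to -1 to 1, where 1 is 100 mm, a list of three; "twist": the turn about the tool's z normalised to -1 to 1, where 1 is 0.1 rad; "hand": the opening, from 0 (shut) to 1 (fully open). A call has 1 to 8 rows; each row shifts and turns the commanded pose from where the row before left it, along the tool's axes as they then stand; what a row does not reach is not made up. A row lasts 1/10 s, in which the tool goes at most 50 mm and 8.59 degrees, less where a joint would pass 70% of its speed; a pose out of reach is approached as far as the arm can. A call with a number of a shift or a turn outside -1 to 1 is refused whole. A call with a gripper value outside its range is refused whole. The fingers move at their own pace and stop on an object; the grip force is fixed at half the most. Time passes only in rows, so rows that do not move let the fingers close. It gives the time, the measured TCP pose, the force, the opening and the grip force at its end, in the units of the state.
- state(): the state, without advancing time (a new reading comes with each control period).
- grab_frame(name): name is "scene" or "top" or "wrist"; returns the picture (384x512x3 uint8, red, green, blue); there is no depth.
- get_calibration(name): a dict with "camera_matrix" (3x3 intrinsics, pixels), "D" ([k1, k2, p1, p2, k3] as OpenCV has them; the pictures are not rectified), "pose" (4x4, takes a point from camera to world coordinates). Camera axes: x right, y up, looking along -z (the intrinsics and any distortion apply to the point x, -y, -z); pixel columns grow to the right and rows downward; lengths in m; the calibration is good to about 2 mm. A picture is of the moment at which its call begins: read the wrist's pose just before it. get_calibration takes no time and is no camera call; for the wrist camera it gives the pose at the moment of the call.
- job_done(): hands the job in; it is judged then, once.
Trained networks look in the newest picture that a camera, given by its name, has taken for a name from the list of things; names that differ only in an ending like _2 or _b are one class to them, and where a whole thing is asked for, a point or a joint stands for the part that bears it (a point fixed in the world has none). Each returns a list of dicts, best first, with "score" (0 to 1); they miss things now and then, are a little off and sometimes report something else, mostly with a low value. They report only what shows in the picture. A call takes as long as a camera call.
- recognise(camera, query): "point" ([x, y, z] in m, in world coordinates, good to about 4 mm: the middle of the surface that is visible of it).
- regions_of(camera, query): "pixels" (384x512 bool, what is visible of it).
The state is a dict: "time": time; "joint_pos": joint angles; "joint_vel": joint speeds; "joint_efforts": joint torques, N m; "tool_pos": TCP position; "tool_rot": TCP orientation; "contact_force": force on the tool from outside, world axes, zero at the start; "ft_torque": the same for the moment, N m; "gripper_width": opening from 0.0 (shut) to 1.0 (fully open); "grasp_force": force on a finger pad.
Only numpy, scipy, OpenCV 4.12 (cv2) and the standard library are available. Lean on these libraries where they do the work, as an engineer would, in place of code of your own. Each camera call takes 0.05 s, during which the arm holds its last target. There are 200 camera calls.

## Working session

There is one attempt and no reset: what is moved stays moved. The work goes in short steps, Python scripts to look and compute and a tool call to move; the robot and the scene stay as the last step left them, time stands still between calls to the robot, and variables do not carry over. Pictures are saved under pics/ and viewed, at most 11 in all, crops included, and the job is handed in when it is done.

Besides the shell and the picture viewer there is one more tool, called after ">>>" as name(argument=value, ...) on one line, values as JSON. apply_moves: Moves the arm, as the interface text tells. Its arguments: {"type":"object","properties":{"targets":{"type":"array"}},"required":["targets"]}

```bash
ls; mkdir -p pics; python3 - <<'E'
from plant import *
import cv2, numpy as np
s=state(); print(s['time'],s['tool_pos'],s['tool_rot'],s['gripper_width'])
for c in ['scene','top']:
    im=grab_frame(c); cv2.imwrite(f'pics/{c}0.png',im[:,:,::-1])
    cal=get_calibration(c); print(c,np.round(cal['camera_matrix'],1).tolist(),cal['D'],np.round(cal['pose'],3).tolist())
    for q in ['engraver','bed','cover_bar','clamp_left_knob','clamp_right_knob','plaque','tray','bin','spindle']:
        try: print(q,[(np.round(r['point'],3).tolist(),round(r['score'],2)) for r in recognise(c,q)[:3]])
        except Exception as e: print(q,e)
print(state()['time'])
E
```

```text
pics
0.0 [0.16275779 0.60283302 0.2520497 ] [-2.62573428e-04  1.31524525e-01  9.91312379e-01 -9.98660632e-04] 1.004962662731363
scene [[437.8, 0.0, 249.7], [0.0, 437.8, 193.8], [0.0, 0.0, 1.0]] [-0.10264156  0.          0.          0.          0.        ] [[-0.888, 0.43, -0.163, 0.354], [-0.46, -0.837, 0.297, 0.377], [-0.008, 0.339, 0.941, 1.257], [0.0, 0.0, 0.0, 1.0]]
engraver [([0.595, 0.059, 0.167], 0.87), ([0.66, 0.46, 0.03], 0.39)]
bed [([0.59, 0.055, 0.168], 0.9), ([0.66, 0.462, 0.03], 0.31)]
cover_bar [([0.554, 0.047, 0.136], 0.9)]
clamp_left_knob [([0.421, -0.344, 0.025], 0.7)]
clamp_right_knob []
plaque []
tray [([0.479, 0.402, 0.006], 0.66)]
bin [([0.465, -0.388, 0.01], 0.9), ([0.336, 0.15, 0.005], 0.21)]
spindle [([0.626, 0.059, 0.392], 0.59)]
top [[464.3, 0.0, 263.2], [0.0, 464.3, 193.2], [0.0, 0.0, 1.0]] [-0.01101822  0.          0.          0.          0.        ] [[0.01, 0.979, -0.205, 0.251], [-1.0, 0.01, -0.0, 0.007], [0.002, 0.205, 0.979, 1.393], [0.0, 0.0, 0.0, 1.0]]
engraver [([0.326, -0.168, 0.015], 0.73), ([0.591, 0.035, 0.163], 0.65), ([0.62, 0.039, 0.388], 0.36)]
bed [([0.597, 0.033, 0.159], 0.64)]
cover_bar [([0.548, 0.033, 0.142], 0.67)]
clamp_left_knob [([0.658, 0.465, 0.04], 0.74)]
clamp_right_knob [([0.589, 0.032, 0.16], 0.21)]
plaque [([0.593, 0.036, 0.163], 0.57)]
tray [([0.476, 0.397, 0.007], 0.97)]
bin [([0.461, -0.393, 0.009], 0.68)]
spindle [([0.618, 0.037, 0.388], 0.73)]
1.0
```

View pics/top0.png

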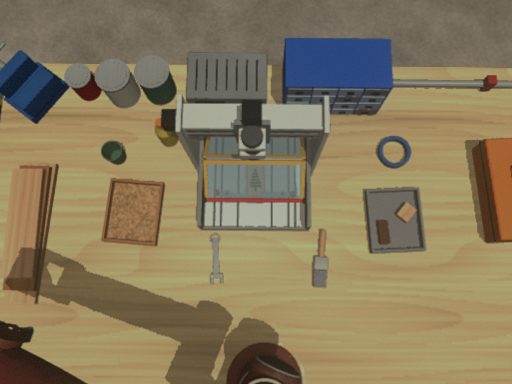

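View pics/scene0.png

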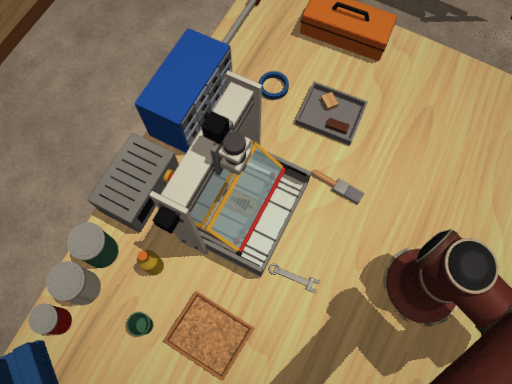

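The top view shows the engraver at about (255,170) with its red bar at row ~201, the tray at (135,212), the bin at (395,220), and the spanner and brush in front of the engraver. The scene view agrees. Next I'll measure the engraver's pose from the bar and the wall corners.

```bash
cat > h.py <<'E'
from plant import *
import cv2, numpy as np
def ray(c,uv,z,cal=None):
    cal=cal or get_calibration(c)
    K=np.array(cal['camera_matrix'],float);D=np.array(cal['D'],float);T=np.array(cal['pose'])
    p=cv2.undistortPoints(np.array(uv,float).reshape(-1,1,2),K,D).reshape(-1,2)
    d=np.c_[p[:,0],-p[:,1],-np.ones(len(p))]@T[:3,:3].T
    o=T[:3,3]; z=np.broadcast_to(z,(len(p),))
    return o+d*((z-o[2])/d[:,2])[:,None]
def proj(c,P,cal=None):
    cal=cal or get_calibration(c)
    K=np.array(cal['camera_matrix'],float);D=np.array(cal['D'],float);T=np.array(cal['pose'])
    q=(np.array(P,float)-T[:3,3])@T[:3,:3]; q=q*[1,-1,-1]
    return cv2.projectPoints(q.reshape(-1,1,3),np.zeros(3),np.zeros(3),K,D)[0].reshape(-1,2)
E
python3 - <<'E'
from h import *
for c,(r0,r1,c0,c1) in {'top':(150,240,190,320),'scene':(140,260,200,330)}.items():
    im=cv2.imread(f'pics/{c}0.png').astype(int)
    m=(im[:,:,2]>130)&(im[:,:,1]<60)&(im[:,:,0]<70)
    mm=np.zeros_like(m);mm[r0:r1,c0:c1]=m[r0:r1,c0:c1]
    v,u=np.nonzero(mm); P=ray(c,np.c_[u,v],0.104)
    mu=P.mean(0); w,V=np.linalg.eigh(np.cov((P-mu)[:,:2].T)); a=V[:,1]; t=(P-mu)[:,:2]@a
    print(c,len(u),mu,np.arctan2(-a[0]*np.sign(a[1]),abs(a[1])),t.min(),t.max(), mu[:2]+a*(t.min()+t.max())/2)
im=cv2.imread('pics/top0.png'); cv2.imwrite('pics/topcrop.png',cv2.resize(im[80:240,165:345],None,fx=3.7,fy=3.7,interpolation=cv2.INTER_CUBIC))
E
```

```text
top 84 [0.50231295 0.00556849 0.104     ] 0.0016905175520418546 -0.10540900563788096 0.154780172515782 [0.50227122 0.03025404]
scene 314 [0.50298209 0.03711263 0.104     ] 0.0014954419088727237 -0.13887238399507298 0.13101061026497945 [0.50298797 0.03318174]
```

View pics/topcrop.png

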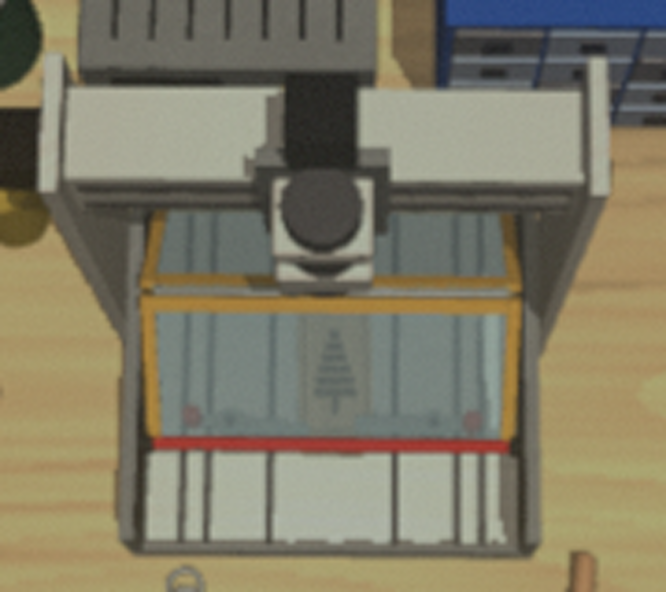

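The crop shows the knobs at (193,412) and (472,420), the plaque with its tree at (335,375), and the wall front corners at about (120,545) and (540,545).

```bash
python3 - <<'E'
from h import *
f=lambda x,y:(165+x/3.7,80+y/3.7)
for n,xy,z in [('knobL',(193,412),.085),('knobR',(472,420),.085),('postL',(230,417),.067),('postR',(432,420),.067),('lipfrontL',(145,541),.052),('lipfrontR',(528,541),.052),
  ('wallL',(120,545),.106),('wallR',(540,545),.106),('upL front top',(40,193),.41),('upR',(608,193),.41),('tree',(337,375),.057),('treebot',(337,412),.057)]:
    print(n,np.round(ray('top',[f(*xy)],z)[0],3))
# tray
for c in ['top','scene']:
    grab_frame(c)
    for q in ['tray']:
        r=regions_of(c,q)[0]; v,u=np.nonzero(r['pixels']); P=ray(c,np.c_[u,v],.02)[:,:2]
        print(c,cv2.minAreaRect(P.astype(np.float32)*1000),r['score'])
for e in [0.595,0.60,0.605]:
    P=np.array([[x,y,z] for x,y,z in [(-145,160,106),(-145,-160,106),(-145,0,52),(25,173,410),(25,-173,410),(58,0,53)]])/1000+[e,.032,0]
    print(e,np.round((proj('top',P)-[165,80])*3.7).tolist())
E
```

```text
knobL [0.529 0.14  0.085]
knobR [ 0.525 -0.077  0.085]
postL [0.529 0.112 0.067]
postR [ 0.528 -0.047  0.067]
lipfrontL [0.432 0.178 0.052]
lipfrontR [ 0.435 -0.123  0.052]
wallL [0.421 0.19  0.106]
wallR [ 0.424 -0.127  0.106]
upL front top [0.593 0.203 0.41 ]
upR [ 0.597 -0.139  0.41 ]
tree [0.566 0.029 0.057]
treebot [0.536 0.028 0.057]
top ((477.9419860839844, 396.0615234375), (169.32083129882812, 194.8524932861328), 85.43917083740234) 0.8
scene ((480.73016357421875, 398.3995361328125), (162.0560760498047, 191.78379821777344), 85.9655532836914) 0.9
0.595 [[118.0, 507.0], [541.0, 511.0], [331.0, 520.0], [39.0, 151.0], [611.0, 157.0], [334.0, 272.0]]
0.6 [[119.0, 501.0], [541.0, 505.0], [331.0, 514.0], [39.0, 143.0], [611.0, 149.0], [334.0, 266.0]]
0.605 [[119.0, 494.0], [541.0, 498.0], [331.0, 507.0], [40.0, 135.0], [611.0, 141.0], [335.0, 260.0]]
```

The engraver is at about (0.571, 0.032) with yaw ≈0. The bar is at x≈0.503 (a≈0.70) and the tray at (0.479, 0.397) with yaw ≈-0.08. The checks agree with the given sizes. I'll start moving toward the front of the engraver.

>>> apply_moves(targets=[{"translation": [0,0,0],"twist": -0.88,"hand": 1},{"translation": [0,0,0],"twist": -0.88,"hand": 1},{"translation": [0,0,0],"twist": -0.88,"hand": 1},{"translation": [-0.4,-0.3,0],"twist": 0,"hand": 1},{"translation": [-0.4,-0.3,0],"twist": 0,"hand": 1},{"translation": [-0.4,-0.3,0],"twist": 0,"hand": 1},{"translation": [-0.4,-0.3,0],"twist": 0,"hand": 1},{"translation": [-0.4,-0.3,0],"twist": 0,"hand": 1}])

```text
time: 2.0
tool_pos: [0.3643, 0.4521, 0.2536]
tool_rot: [0.0, -0.0, 1.0, 0.0]
contact_force: [0.9, 1.0, 0.6]
gripper_width: 1.0
grasp_force: 0.0
```

```bash
python3 - <<'E'
from h import *
from scipy.spatial.transform import Rotation as R
s=state();print({k:np.round(v,4).tolist() for k,v in s.items()})
T=np.array(get_calibration('wrist')['pose']); q=s['tool_rot']; Rt=R.from_quat(q[[1,2,3,0]]).as_matrix()
print(np.round(Rt,4)); print('cam in tool',np.round(Rt.T@(T[:3,3]-s['tool_pos']),4)); print(np.round(Rt.T@T[:3,:3],3))
E
```

```text
{'time': 2.0, 'joint_pos': [0.7643, -0.0528, 1.718, -0.0, 1.4757, -0.807], 'joint_vel': [-0.8646, -0.0004, 0.002, 0.0013, -0.0056, -0.8535], 'joint_efforts': [4.5894, -35.5552, -36.3519, -0.0148, 0.178, 0.7091], 'tool_pos': [0.3643, 0.4521, 0.2536], 'tool_rot': [0.0003, -0.0003, 1.0, 0.0002], 'contact_force': [0.8763, 0.9687, 0.5641], 'ft_torque': [0.0615, -0.079, 0.0061], 'grasp_force': 0.0, 'gripper_width': 0.9996}
[[-1.e+00 -5.e-04  5.e-04]
 [-5.e-04  1.e+00  5.e-04]
 [-5.e-04  5.e-04 -1.e+00]]
cam in tool [ 0.0677 -0.0006 -0.1204]
[[ 0.001  0.964  0.267]
 [ 1.    -0.001 -0.   ]
 [ 0.     0.267 -0.964]]
```

>>> apply_moves(targets=[{"translation": [0,-0.5,0],"twist": 0,"hand": 1},{"translation": [0,-0.5,0],"twist": 0,"hand": 1},{"translation": [0,-0.5,0],"twist": 0,"hand": 1},{"translation": [0,-0.5,0],"twist": 0,"hand": 1},{"translation": [0,-0.5,0],"twist": 0,"hand": 1},{"translation": [0,-0.5,0],"twist": 0,"hand": 1},{"translation": [0,-0.4,0.4],"twist": 0,"hand": 1},{"translation": [0,0,0.3],"twist": 0,"hand": 1}])

```text
time: 2.8
tool_pos: [0.3638, 0.1148, 0.1881]
tool_rot: [0.002, 0.003, 1.0, -0.0]
contact_force: [-0.8, 0.2, -0.5]
gripper_width: 1.0
grasp_force: 0.0
```

```bash
python3 - <<'E'
from h import *
s=state();print({k:np.round(s[k],4).tolist() for k in ['time','joint_pos','tool_pos','tool_rot']})
cv2.imwrite('pics/scene1.png',cv2.resize(grab_frame('scene')[100:340,180:500,::-1],None,fx=2.4,fy=2.4))
E
```

```text
{'time': 2.8, 'joint_pos': [0.1108, -0.5539, 2.2229, -0.0012, 1.4687, -1.4537], 'tool_pos': [0.3638, 0.1148, 0.1881], 'tool_rot': [0.002, 0.0031, 1.0, -0.0004]}
```

View pics/scene1.png

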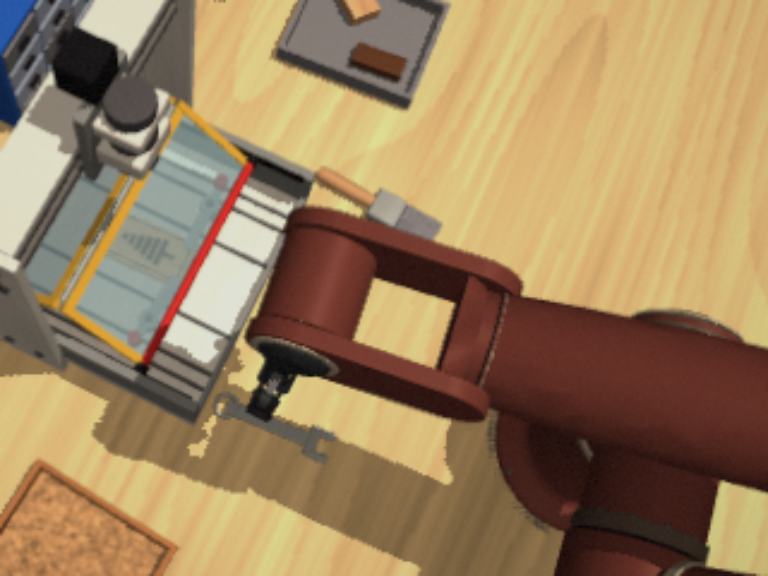

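The scene crop shows the forked wrist as a lateral cylinder well above the gripper at about (320,300), the cover half open and the bar at (200,265). Next is the arm's side geometry, because wrist height decides how far the arm can reach under the beam.

>>> apply_moves(targets=[{"translation": [0,-0.4,-0.5],"twist": 0,"hand": 1},{"translation": [0,-0.3,-0.5],"twist": 0,"hand": 1},{"translation": [0,0,-0.5],"twist": 0,"hand": 1},{"translation": [0,0,0],"twist": 0,"hand": 1},{"translation": [0,0,0],"twist": 0,"hand": 1}])

```text
time: 3.35
tool_pos: [0.3637, 0.0614, 0.3223]
tool_rot: [0.002, -0.0, 1.0, -0.0]
contact_force: [1.0, 0.3, -0.6]
gripper_width: 0.998
grasp_force: 0.0
```

```bash
cat > fk.py <<'E'
import numpy as np
from scipy.optimize import least_squares
from plant import state
D=[([1.188,.053,1.613,0,1.476,-.119],[.16276,.60283,.2520]),([.7643,-.0528,1.718,0,1.4757,-.807],[.3643,.4521,.2536]),([.1108,-.5539,2.2229,-.0012,1.4687,-1.4537],[.3638,.1148,.1881])]
E
python3 - <<'E'
from fk import *
s=state();print({k:np.round(s[k],4).tolist() for k in ['time','joint_pos','tool_pos','tool_rot']})
D.append((s['joint_pos'],s['tool_pos']))
def f(p):
    L2,L3,a,h,t,=p; o=[]
    for q,x in D:
        r=np.sqrt(x[0]**2+x[1]**2-.0742**2); u=q[1]+q[2]; w=u+q[4]
        o+=[a+L2*np.sin(q[1])+L3*np.sin(u)+t*np.sin(w)-r, h+L2*np.cos(q[1])+L3*np.cos(u)+t*np.cos(w)-x[2]]
    return o
r=least_squares(f,[.43,.4,0,.3,.3]); print(r.x,np.round(r.fun,4)); print(np.linalg.svd(r.jac)[1:])
E
```

```text
{'time': 3.35, 'joint_pos': [-0.0355, -0.6472, 2.0597, 0.0001, 1.725, -1.607], 'tool_pos': [0.3637, 0.0614, 0.3223], 'tool_rot': [0.002, -0.0004, 1.0, -0.0]}
[ 0.38256545  0.58669344  0.01402111 -3.01201902 -2.93640612] [-0.0005 -0.0014  0.     -0.0025  0.011   0.0041 -0.0106 -0.0003]
(array([3.44140481e+00, 2.80951831e+00, 4.89584727e-01, 1.53773116e-01,
       6.31992901e-04]), array([[-0.56909804,  0.20486603,  0.18627019, -0.54723124,  0.54772139],
       [ 0.018452  ,  0.66483726,  0.67271574,  0.22993292, -0.22855048],
       [ 0.82099764,  0.09096669,  0.14947847, -0.38793068,  0.38059678],
       [ 0.04157613,  0.71255815, -0.70028927, -0.01034444,  0.00449892],
       [-0.00460873, -0.0026962 ,  0.00284163, -0.70503305, -0.70914865]]))
```

```bash
python3 - <<'E'
from h import *
f=lambda x,y:(180+x/2.4,100+y/2.4)
for z in [.17,.2,.25,.3,.35,.4,.45,.5,.55]:
    print(z,[np.round(ray('scene',[f(*p)],z)[0][:2],3).tolist() for p in [(262,405),(277,375),(292,352),(290,300),(330,220)]])
cal=get_calibration('wrist'); print(np.round(cal['pose'],3).tolist(), np.round(cal['camera_matrix'],0).tolist())
s=state(); print(s['tool_pos'])
import cv2
cv2.imwrite('pics/w1.png',grab_frame('wrist')[:,:,::-1])
E
```

```text
0.17 [[0.364, 0.165], [0.363, 0.129], [0.36, 0.1], [0.386, 0.049], [0.386, -0.054]]
0.2 [[0.363, 0.171], [0.363, 0.136], [0.36, 0.107], [0.385, 0.058], [0.385, -0.042]]
0.25 [[0.363, 0.181], [0.363, 0.148], [0.359, 0.12], [0.384, 0.073], [0.383, -0.022]]
0.3 [[0.362, 0.19], [0.362, 0.159], [0.359, 0.133], [0.382, 0.088], [0.382, -0.002]]
0.35 [[0.362, 0.2], [0.362, 0.17], [0.359, 0.146], [0.381, 0.103], [0.38, 0.018]]
0.4 [[0.362, 0.21], [0.361, 0.182], [0.359, 0.158], [0.379, 0.119], [0.379, 0.037]]
0.45 [[0.361, 0.22], [0.361, 0.193], [0.358, 0.171], [0.378, 0.134], [0.378, 0.057]]
0.5 [[0.361, 0.229], [0.361, 0.204], [0.358, 0.184], [0.376, 0.149], [0.376, 0.077]]
0.55 [[0.36, 0.239], [0.36, 0.216], [0.358, 0.197], [0.375, 0.164], [0.375, 0.097]]
[[-0.001, -0.963, -0.271, 0.296], [1.0, -0.001, -0.0, 0.061], [-0.0, -0.271, 0.963, 0.442], [0.0, 0.0, 0.0, 1.0]] [[311.0, 0.0, 264.0], [0.0, 311.0, 194.0], [0.0, 0.0, 1.0]]
[0.3637244  0.06135717 0.32232251]
```

View pics/w1.png

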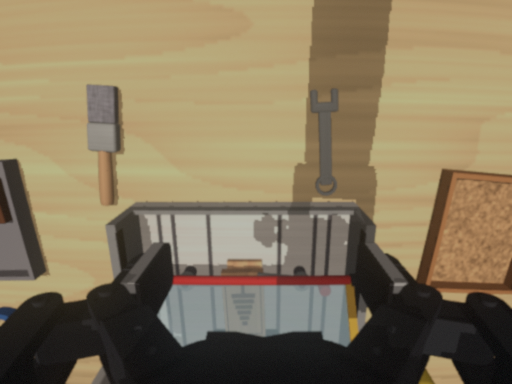

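The wrist view shows the front lip, the bar at row ~282, and both clamps closed. A vertical tool may not fit under the beam, so I'll test in free air, going up, what the arm does at its reach limit and whether tilt remains.

>>> apply_moves(targets=[{"translation": [0,0,-0.5],"twist": 0,"hand": 1},{"translation": [0,0,-0.5],"twist": 0,"hand": 1},{"translation": [0,0,-0.5],"twist": 0,"hand": 1},{"translation": [0,0,-0.5],"twist": 0,"hand": 1},{"translation": [0,0,-0.5],"twist": 0,"hand": 1},{"translation": [0,0,-0.5],"twist": 0,"hand": 1},{"translation": [0,0,-0.5],"twist": 0,"hand": 1},{"translation": [0,0,-0.5],"twist": 0,"hand": 1}])

```text
time: 4.2
tool_pos: [0.3634, 0.0616, 0.7201]
tool_rot: [-0.002, -0.001, 1.0, 0.0]
contact_force: [0.5, 0.2, 1.6]
gripper_width: 1.0
grasp_force: 0.0
```

```bash
cat > st.py <<'E'
from h import *
s=state();print({k:np.round(s[k],4).tolist() for k in ['time','joint_pos','tool_pos','tool_rot','contact_force','gripper_width','grasp_force']})
E
python3 st.py
```

```text
{'time': 4.2, 'joint_pos': [-0.0348, -0.3657, 1.195, 0.0001, 2.3158, -1.6071], 'tool_pos': [0.3634, 0.0616, 0.7201], 'tool_rot': [-0.0018, -0.0008, 1.0, 0.0001], 'contact_force': [0.5142, 0.2409, 1.6373], 'gripper_width': 0.9998, 'grasp_force': 0.0}
```

>>> apply_moves(targets=[{"translation": [0,0,-0.5],"twist": 0,"hand": 1},{"translation": [0,0,-0.5],"twist": 0,"hand": 1},{"translation": [0,0,-0.5],"twist": 0,"hand": 1},{"translation": [0,0,-0.5],"twist": 0,"hand": 1},{"translation": [0,0,-0.5],"twist": 0,"hand": 1}])

```text
time: 4.7
tool_pos: [0.3659, 0.0619, 0.9114]
tool_rot: [0.032, -0.001, 1.0, -0.001]
contact_force: [0.7, 0.7, -0.1]
gripper_width: 1.001
grasp_force: 0.0
```

```bash
python3 st.py
```

```text
{'time': 4.7, 'joint_pos': [-0.0335, -0.0212, 0.481, -0.0007, 2.6187, -1.6063], 'tool_pos': [0.3659, 0.0619, 0.9114], 'tool_rot': [0.0315, -0.0007, 0.9995, -0.0013], 'contact_force': [0.6522, 0.6742, -0.1498], 'gripper_width': 1.0014, 'grasp_force': 0.0}
```

Tilt does appear, in the wanted direction. I'll push on and see how it evolves.

>>> apply_moves(targets=[{"translation": [0,0,-0.5],"twist": 0,"hand": 1},{"translation": [0,0,-0.5],"twist": 0,"hand": 1},{"translation": [0,0,-0.5],"twist": 0,"hand": 1},{"translation": [0,0,-0.5],"twist": 0,"hand": 1}])

```text
time: 5.1
tool_pos: [0.3413, 0.0627, 0.9611]
tool_rot: [0.101, -0.001, 0.995, -0.004]
contact_force: [0.2, -0.1, -0.9]
gripper_width: 1.003
grasp_force: 0.0
```

```bash
python3 st.py
```

```text
{'time': 5.1, 'joint_pos': [-0.0334, 0.0109, 0.3088, -0.0008, 2.6191, -1.6065], 'tool_pos': [0.3413, 0.0627, 0.9611], 'tool_rot': [0.1012, -0.0008, 0.9949, -0.0037], 'contact_force': [0.1626, -0.0624, -0.8678], 'gripper_width': 1.003, 'grasp_force': 0.0}
```

>>> apply_moves(targets=[{"translation": [0,0,0.5],"twist": 0,"hand": 1},{"translation": [0,0,0.5],"twist": 0,"hand": 1},{"translation": [0,0,0.5],"twist": 0,"hand": 1},{"translation": [0,0,0.5],"twist": 0,"hand": 1}])

```text
time: 5.5
tool_pos: [0.3793, 0.0614, 0.7767]
tool_rot: [0.101, -0.001, 0.995, -0.004]
contact_force: [0.5, -0.3, 1.7]
gripper_width: 0.999
grasp_force: 0.0
```

```bash
python3 st.py
```

```text
{'time': 5.5, 'joint_pos': [-0.0336, -0.3631, 1.0895, -0.0004, 2.2127, -1.6063], 'tool_pos': [0.3793, 0.0614, 0.7767], 'tool_rot': [0.101, -0.0008, 0.9949, -0.0036], 'contact_force': [0.4838, -0.3102, 1.7309], 'gripper_width': 0.9988, 'grasp_force': 0.0}
```

Tilt is kept when coming back down, so the tool can be leaned this way. I'll refit the geometry with the tilt data.

```bash
cat >> fk.py <<'E'
D+=[([-.0355,-.6472,2.0597,0,1.725,-1.607],[.3637,.0614,.3223]),([-.0348,-.3657,1.195,0,2.3158,-1.6071],[.3634,.0616,.7201]),([-.0335,-.0212,.481,-.0007,2.6187,-1.6063],[.3659,.0619,.9114]),([-.0334,.0109,.3088,-.0008,2.6191,-1.6065],[.3413,.0627,.9611]),([-.0336,-.3631,1.0895,0,2.2127,-1.6063],[.3793,.0614,.7767])]
def f(p):
    L2,L3,a,h,t,b,c=p; o=[]
    for q,x in D:
        r=np.sqrt(x[0]**2+x[1]**2-.0742**2); u=q[1]+q[2]; w=u+q[4]
        o+=[a+L2*np.sin(q[1])+L3*np.sin(u)+b*np.cos(u)+t*np.sin(w)+c*np.cos(w)-r, h+L2*np.cos(q[1])+L3*np.cos(u)-b*np.sin(u)+t*np.cos(w)-c*np.sin(w)-x[2]]
    return o
E
python3 - <<'E'
from fk import *
r=least_squares(f,[.43,.4,0,.3,.3,0,0]); print(np.round(r.x,4),np.round(r.fun,4)); print(np.linalg.svd(r.jac)[1])
r=least_squares(lambda p:f(list(p)+[0,0]),[.43,.4,0,.3,.3]); print(np.round(r.x,4),np.round(r.fun,4))
E
```

```text
[ 4.259e-01  6.101e-01 -1.000e-04  2.386e-01  2.576e-01  9.600e-02
  4.000e-04] [ 0.0002  0.0008 -0.0003 -0.0004  0.     -0.0002  0.0001 -0.0001  0.
 -0.0001 -0.0001  0.0001 -0.      0.      0.0001 -0.    ]
[5.4704223  4.76023586 1.3348017  1.15098777 0.527295   0.12402323
 0.12142584]
[0.4477 0.6327 0.0014 0.5329 0.657 ] [ 0.0347  0.0108  0.0323  0.0097  0.024   0.0065 -0.0023  0.0105 -0.0554
  0.0012 -0.0495 -0.0196 -0.0015 -0.0234  0.0178  0.0041]
```

The geometry fits to under 1 mm: the wrist centre is 0.258 m behind the TCP. I want about 0.75 rad of lean, and stretching outward high above everything should produce it.

>>> apply_moves(targets=[{"translation": [-0.48,0.12,0.1],"twist": 0,"hand": 0},{"translation": [-0.48,0,0.1],"twist": 0,"hand": 0},{"translation": [-0.48,0,0.1],"twist": 0,"hand": 0},{"translation": [-0.48,0,0.1],"twist": 0,"hand": 0},{"translation": [-0.48,0,0.1],"twist": 0,"hand": 0},{"translation": [-0.48,0,0.1],"twist": 0,"hand": 0},{"translation": [-0.48,0,0.1],"twist": 0,"hand": 0},{"translation": [-0.48,0,0.1],"twist": 0,"hand": 0}])

```text
time: 6.3
tool_pos: [0.7437, 0.072, 0.7628]
tool_rot: [0.106, -0.001, 0.994, -0.003]
contact_force: [1.5, -3.4, 27.7]
gripper_width: -0.0
grasp_force: 0.0
```

```bash
python3 st.py
```

```text
{'time': 6.3, 'joint_pos': [-0.0009, 0.6015, 0.0545, -0.0078, 2.2725, -1.5791], 'tool_pos': [0.7437, 0.072, 0.7628], 'tool_rot': [0.1063, -0.0009, 0.9943, -0.0032], 'contact_force': [1.5159, -3.4371, 27.7215], 'gripper_width': -0.0001, 'grasp_force': 0.0}
```

>>> apply_moves(targets=[{"translation": [-0.2,0,0.04],"twist": 0,"hand": 0},{"translation": [-0.2,0,0.05],"twist": 0,"hand": 0},{"translation": [-0.2,0,0.06],"twist": 0,"hand": 0},{"translation": [-0.2,0,0.07],"twist": 0,"hand": 0},{"translation": [-0.2,0,0.08],"twist": 0,"hand": 0},{"translation": [-0.2,0,0.1],"twist": 0,"hand": 0}])

```text
time: 6.9
tool_pos: [0.8183, 0.0663, 0.7074]
tool_rot: [0.132, -0.0, 0.991, -0.002]
contact_force: [0.3, -0.5, -0.6]
gripper_width: -0.004
grasp_force: 0.0
```

```bash
python3 st.py
```

```text
{'time': 6.9, 'joint_pos': [-0.0095, 0.6826, 0.055, -0.0008, 2.1382, -1.5817], 'tool_pos': [0.8183, 0.0663, 0.7074], 'tool_rot': [0.1325, -0.0005, 0.9912, -0.0017], 'contact_force': [0.2747, -0.5269, -0.6405], 'gripper_width': -0.0036, 'grasp_force': 0.0}
```

>>> apply_moves(targets=[{"translation": [-0.5,0,-0.2],"twist": 0,"hand": 0},{"translation": [-0.5,0,-0.2],"twist": 0,"hand": 0},{"translation": [-0.5,0,-0.2],"twist": 0,"hand": 0},{"translation": [-0.5,0,-0.2],"twist": 0,"hand": 0},{"translation": [-0.5,0,-0.15],"twist": 0,"hand": 0},{"translation": [-0.5,0,-0.1],"twist": 0,"hand": 0},{"translation": [-0.5,0,0],"twist": 0,"hand": 0},{"translation": [-0.5,0,0],"twist": 0,"hand": 0}])

```text
time: 7.7
tool_pos: [0.8967, 0.0485, 0.7051]
tool_rot: [0.245, -0.001, 0.97, 0.005]
contact_force: [0.3, 0.9, -0.3]
gripper_width: 0.001
grasp_force: 0.0
```

```bash
python3 st.py
```

```text
{'time': 7.7, 'joint_pos': [-0.0365, 0.7142, 0.055, 0.0287, 1.8785, -1.5946], 'tool_pos': [0.8967, 0.0485, 0.7051], 'tool_rot': [0.2447, -0.0014, 0.9696, 0.0048], 'contact_force': [0.3225, 0.9309, -0.306], 'gripper_width': 0.0008, 'grasp_force': 0.0}
```

>>> apply_moves(targets=[{"translation": [-0.5,0.05,0],"twist": 0,"hand": 0},{"translation": [-0.5,0.05,0],"twist": 0,"hand": 0},{"translation": [-0.5,0.05,0],"twist": 0,"hand": 0},{"translation": [-0.5,0.05,0],"twist": 0,"hand": 0},{"translation": [-0.5,0.05,0.1],"twist": 0,"hand": 0},{"translation": [-0.5,0.05,0.1],"twist": 0,"hand": 0},{"translation": [-0.5,0.05,0.1],"twist": 0,"hand": 0},{"translation": [-0.5,0.05,0.1],"twist": 0,"hand": 0}])

```text
time: 8.5
tool_pos: [0.9922, 0.0704, 0.6834]
tool_rot: [0.357, -0.002, 0.934, 0.012]
contact_force: [-0.7, -0.1, -0.6]
gripper_width: 0.0
grasp_force: 0.0
```

```bash
cat >> st.py <<'E'
from scipy.spatial.transform import Rotation as R
q=s['tool_rot']; M=R.from_quat(np.array(q)[[1,2,3,0]]).as_matrix()
print('tilt',np.arctan2(M[0,2],-M[2,2]),'side',M[1,2]); print(np.round(M.T,3).tolist(), 'rows=tool x,y,z in world')
import sys
if len(sys.argv)>3:
    g=np.array([float(v) for v in sys.argv[1:4]]); d=M.T@(g-s['tool_pos'])*10
    n=max(1,int(np.ceil(np.linalg.norm(d)/float(sys.argv[4] if len(sys.argv)>4 else .5)))); print('total',np.round(d,3),n,'per row',np.round(d/n,3))
E
python3 st.py 0.40 0.09 0.45
```

```text
{'time': 8.5, 'joint_pos': [-0.012, 0.7853, 0.055, 0.0314, 1.5711, -1.5761], 'tool_pos': [0.9922, 0.0704, 0.6834], 'tool_rot': [0.3571, -0.0025, 0.934, 0.0116], 'contact_force': [-0.7287, -0.0849, -0.6222], 'gripper_width': 0.0001, 'grasp_force': 0.0}
tilt 0.7304546092088158 side 0.023410434164120118
[[-0.745, 0.004, -0.667], [-0.013, 1.0, 0.02], [0.667, 0.023, -0.745]] rows=tool x,y,z in world
total [ 5.97   0.227 -2.207] 13 per row [ 0.459  0.017 -0.17 ]
```

Lean is 0.73 rad. I'll check the planned poses against the joint ranges with an analytic IK from the fitted geometry.

```bash
cat > ik.py <<'E'
import numpy as np
L2,L3,h,t,b,o=.4259,.6101,.2386,.2576,.096,.0742
Le=np.hypot(L3,b); e=np.arctan2(b,L3)
def ik(p,zt):
    W=np.array(p)-t*np.array(zt); r=np.hypot(W[0],W[1]); rp=np.sqrt(r*r-o*o)
    j1=np.arctan2(W[1],W[0])-np.arctan2(o,rp)
    d=np.hypot(rp,W[2]-h); c=(d*d-L2**2-Le**2)/(2*L2*Le)
    if abs(c)>1: return W,d,None
    g=np.arccos(c); j3=g-e; j2=np.arctan2(rp,W[2]-h)-np.arctan2(Le*np.sin(g),L2+Le*np.cos(g)); u=j2+j3
    R=lambda v:np.array([np.cos(j1)*v[0]-np.sin(j1)*v[1],np.sin(j1)*v[0]+np.cos(j1)*v[1],v[2]])
    f=R([np.sin(u),0,np.cos(u)]); n=R([np.cos(u),0,-np.sin(u)]); l=R([0,1,0])
    zt=np.array(zt); return np.round(W,3),round(d,3),np.round([j1,j2,j3,np.arctan2(zt@l,zt@n),np.arccos(zt@f)],3)
E
python3 - <<'E'
from ik import *
zt=[.667,.023,-.745]
print(ik([.9922,.0704,.6834],zt))
for n,p in dict(high=[.4,.082,.5],pre=[.47,.082,.15],pre2=[.475,.082,.099],fin=[.668,.082,.099],knobL=[.5,.16,.08],knobR=[.5,-.1,.08],plq=[.535,.032,.05],lift=[.47,.032,.2],mid=[.45,.2,.25],tray=[.45,.39,.05],tray2=[.45,.39,.2],tray3=[.44,.3,.2]).items(): print(n,*ik(p,zt))
E
```

```text
(array([0.82 , 0.064, 0.875]), np.float64(1.038), array([-0.012,  0.784,  0.056,  0.031,  1.571]))
high [0.228 0.076 0.692] 0.508 [ 0.008 -0.969  2.033  0.018  1.347]
pre [0.298 0.076 0.342] 0.316 [ 0.006 -0.714  2.491  0.032  0.635]
pre2 [0.303 0.076 0.291] 0.308 [ 0.006 -0.583  2.511  0.041  0.483]
fin [0.496 0.076 0.291] 0.499 [0.004 0.011 2.053 0.06  0.347]
knobL [0.328 0.154 0.272] 0.356 [ 0.233 -0.336  2.391 -0.355  0.388]
knobR [ 0.328 -0.106  0.272] 0.338 [-0.529 -0.4    2.435  0.711  0.577]
plq [0.363 0.026 0.242] 0.356 [-0.134 -0.252  2.391  0.387  0.3  ]
lift [0.298 0.026 0.392] 0.328 [-0.163 -0.824  2.461  0.185  0.792]
mid [0.278 0.194 0.442] 0.388 [ 0.389 -0.7    2.314 -0.312  0.853]
tray [0.278 0.384 0.242] 0.468 [ 0.787  0.041  2.126 -0.927  0.606]
tray2 [0.278 0.384 0.392] 0.493 [ 0.787 -0.214  2.068 -0.667  0.828]
tray3 [0.268 0.294 0.392] 0.42 [ 0.644 -0.44   2.24  -0.566  0.792]
```

>>> apply_moves(targets=[{"translation": [0.43,0.01,-0.18],"twist": 0,"hand": 0},{"translation": [0.43,0.01,-0.18],"twist": 0,"hand": 0},{"translation": [0.43,0.01,-0.18],"twist": 0,"hand": 0},{"translation": [0.43,0.01,-0.18],"twist": 0,"hand": 0},{"translation": [0.43,0.01,-0.18],"twist": 0,"hand": 0},{"translation": [0.43,0.01,-0.18],"twist": 0,"hand": 0},{"translation": [0.43,0.01,-0.18],"twist": 0,"hand": 0},{"translation": [0.43,0.01,-0.18],"twist": 0,"hand": 0}])

```text
time: 9.3
tool_pos: [0.6777, 0.0755, 0.581]
tool_rot: [0.357, -0.002, 0.934, 0.012]
contact_force: [-0.3, -0.3, 0.8]
gripper_width: 0.0
grasp_force: 0.0
```

>>> apply_moves(targets=[{"translation": [0.43,0.01,-0.18],"twist": 0,"hand": 0},{"translation": [0.43,0.01,-0.18],"twist": 0,"hand": 0},{"translation": [0.43,0.01,-0.18],"twist": 0,"hand": 0},{"translation": [0.43,0.01,-0.18],"twist": 0,"hand": 0},{"translation": [0.33,0,0.37],"twist": 0,"hand": 0},{"translation": [0.33,0,0.37],"twist": 0,"hand": 0},{"translation": [0.33,0,0.37],"twist": 0,"hand": 0},{"translation": [0.33,0,0.37],"twist": 0,"hand": 0}])

```text
time: 10.1
tool_pos: [0.5032, 0.0825, 0.3214]
tool_rot: [0.358, -0.002, 0.934, 0.012]
contact_force: [0.8, -0.6, 0.3]
gripper_width: -0.003
grasp_force: 0.0
```

```bash
python3 st.py .475 .082 .101 .35; python3 - <<'E'
from h import *
cv2.imwrite('pics/w2.png',grab_frame('wrist')[:,:,::-1])
E
```

```text
{'time': 10.1, 'joint_pos': [0.0066, -0.7299, 2.2148, 0.0239, 0.9243, -1.5766], 'tool_pos': [0.5032, 0.0825, 0.3214], 'tool_rot': [0.3581, -0.0025, 0.9336, 0.0116], 'contact_force': [0.7604, -0.5954, 0.3207], 'gripper_width': -0.0031, 'grasp_force': 0.0}
tilt 0.7324575649302314 side 0.023498276084350272
[[-0.744, 0.004, -0.669], [-0.013, 1.0, 0.02], [0.669, 0.023, -0.743]] rows=tool x,y,z in world
total [ 1.683 -0.045  1.45 ] 7 per row [ 0.24  -0.006  0.207]
```

View pics/w2.png

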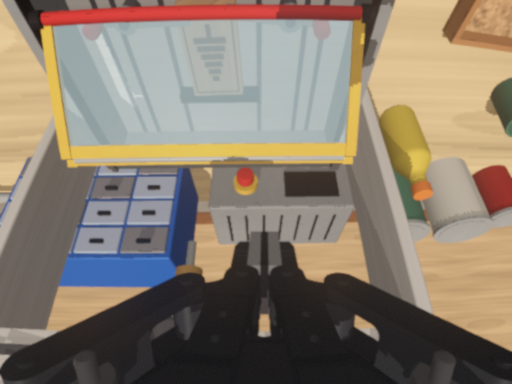

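The wrist view shows the bar across the top (row ~12) and the leaf beyond it, with the closed fingers at (265,250). Now I'll come down in front of the bar.

>>> apply_moves(targets=[{"translation": [0.24,-0.005,0.2],"twist": 0,"hand": 0},{"translation": [0.24,-0.005,0.2],"twist": 0,"hand": 0},{"translation": [0.24,-0.005,0.2],"twist": 0,"hand": 0},{"translation": [0.24,-0.005,0.2],"twist": 0,"hand": 0},{"translation": [0.24,-0.005,0.2],"twist": 0,"hand": 0},{"translation": [0.24,-0.005,0.2],"twist": 0,"hand": 0},{"translation": [0.24,-0.005,0.2],"twist": 0,"hand": 0},{"translation": [0,0,0],"twist": 0,"hand": 0}])

```text
time: 10.95
tool_pos: [0.4686, 0.0828, 0.101]
tool_rot: [0.352, -0.002, 0.936, 0.012]
contact_force: [-0.5, -0.2, -1.4]
gripper_width: 0.003
grasp_force: 0.0
```

```bash
python3 st.py .50 .082 .099 .2; python3 st.py .68 .082 .099 .3|tail -1
```

```text
{'time': 10.95, 'joint_pos': [0.0085, -0.6083, 2.5187, 0.0364, 0.5113, -1.5926], 'tool_pos': [0.4686, 0.0828, 0.101], 'tool_rot': [0.3523, -0.0025, 0.9358, 0.0116], 'contact_force': [-0.4755, -0.1843, -1.3786], 'gripper_width': 0.0031, 'grasp_force': 0.0}
tilt 0.7201153126172667 side 0.023440882573045857
[[-0.752, 0.004, -0.659], [-0.013, 1.0, 0.02], [0.659, 0.023, -0.752]] rows=tool x,y,z in world
total [-0.222 -0.012  0.222] 2 per row [-0.111 -0.006  0.111]
total [-1.576 -0.035  1.408] 8 per row [-0.197 -0.004  0.176]
```

>>> apply_moves(targets=[{"translation": [-0.2,0,0.175],"twist": 0,"hand": 0},{"translation": [-0.2,0,0.175],"twist": 0,"hand": 0},{"translation": [-0.2,0,0.175],"twist": 0,"hand": 0},{"translation": [-0.2,0,0.175],"twist": 0,"hand": 0},{"translation": [-0.2,0,0.175],"twist": 0,"hand": 0}])

```text
time: 11.45
tool_pos: [0.6021, 0.0844, 0.1024]
tool_rot: [0.351, -0.003, 0.936, 0.012]
contact_force: [-2.7, -1.4, -9.7]
gripper_width: -0.004
grasp_force: 4.1
```

```bash
python3 st.py .665 .082 .099 .15; python3 - <<'E'
from h import *
cv2.imwrite('pics/s2.png',cv2.resize(grab_frame('scene')[80:290,140:420,::-1],None,fx=2.6,fy=2.6))
E
```

```text
{'time': 11.45, 'joint_pos': [0.0096, -0.1548, 2.198, 0.0458, 0.3822, -1.6028], 'tool_pos': [0.6021, 0.0844, 0.1024], 'tool_rot': [0.3506, -0.0026, 0.9365, 0.0115], 'contact_force': [-2.7192, -1.4063, -9.7091], 'gripper_width': -0.0035, 'grasp_force': 4.1018}
tilt 0.7164421222056612 side 0.02340220377724052
[[-0.754, 0.003, -0.657], [-0.013, 1.0, 0.02], [0.657, 0.023, -0.754]] rows=tool x,y,z in world
total [-0.452 -0.033  0.438] 5 per row [-0.09  -0.007  0.088]
```

View pics/s2.png

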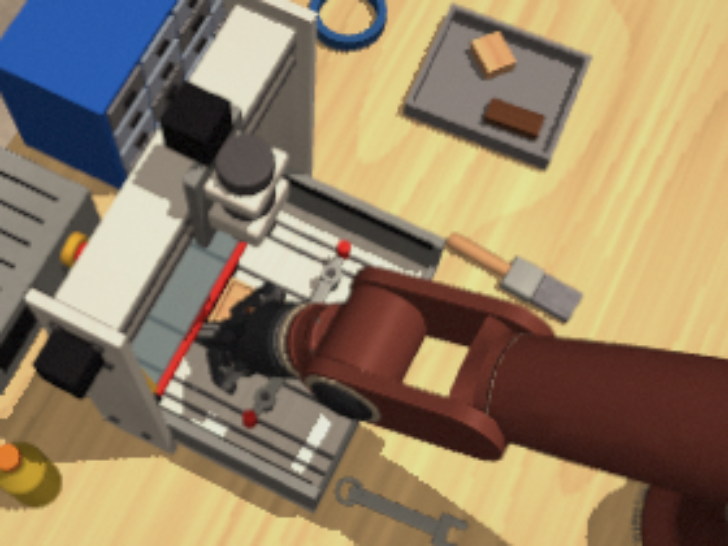

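The scene crop shows the bar being pushed and moving back, the left knob at (250,418), the right knob at (344,247), and the wrist well clear of the spindle. Continuing.

>>> apply_moves(targets=[{"translation": [-0.15,-0.01,0.145],"twist": 0,"hand": 0},{"translation": [-0.15,0,0.145],"twist": 0,"hand": 0},{"translation": [-0.12,0,0.115],"twist": 0,"hand": 0},{"translation": [-0.08,0,0.075],"twist": 0,"hand": 0},{"translation": [-0.06,0,0.055],"twist": 0,"hand": 0}])

```text
time: 12.0
tool_pos: [0.674, 0.0852, 0.0956]
tool_rot: [0.344, -0.003, 0.939, 0.012]
contact_force: [-33.7, -0.3, -2.8]
gripper_width: -0.001
grasp_force: 13.6
```

```bash
python3 st.py .68 .082 .1 .15; python3 - <<'E'
from h import *
f=lambda x,y:(140+x/2.6,80+y/2.6)
print(ray('scene',[f(250,418),f(344,247)],.083), ray('scene',[f(263,398),f(330,272)],.07))
E
```

```text
{'time': 12.0, 'joint_pos': [0.0092, 0.0367, 2.0255, 0.0505, 0.3763, -1.6083], 'tool_pos': [0.674, 0.0852, 0.0956], 'tool_rot': [0.3445, -0.0031, 0.9387, 0.0119], 'contact_force': [-33.7418, -0.3137, -2.8364], 'gripper_width': -0.0014, 'grasp_force': 13.5897}
tilt 0.7034168973992163 side 0.024500305182634078
[[-0.763, 0.002, -0.647], [-0.014, 1.0, 0.02], [0.647, 0.025, -0.762]] rows=tool x,y,z in world
total [-0.074 -0.032  0.005] 1 per row [-0.074 -0.032  0.005]
[[ 0.52749505  0.14504969  0.083     ]
 [ 0.52590449 -0.07514782  0.083     ]] [[ 0.52732575  0.11659045  0.07      ]
 [ 0.52831843 -0.04598317  0.07      ]]
```

Force of 34 N against the stop, with the bar at its end position, means the cover is folded. I'll hold briefly and then back out the way I came.

>>> apply_moves(targets=[{"translation": [0,0,0],"twist": 0,"hand": 0},{"translation": [0,0,0],"twist": 0,"hand": 0},{"translation": [0.2,0.01,-0.18],"twist": 0,"hand": 0},{"translation": [0.3,0.02,-0.28],"twist": 0,"hand": 0},{"translation": [0.3,0.02,-0.28],"twist": 0,"hand": 0},{"translation": [0.3,0.02,-0.28],"twist": 0,"hand": 0},{"translation": [0.3,0.02,-0.28],"twist": 0,"hand": 0.5},{"translation": [0,0,0],"twist": 0,"hand": 1}])

```text
time: 12.8
tool_pos: [0.4872, 0.0915, 0.1091]
tool_rot: [0.358, -0.003, 0.934, 0.012]
contact_force: [-0.4, -0.1, 0.3]
gripper_width: 0.328
grasp_force: 0.0
```

```bash
python3 st.py .487 .094 .077 .15; python3 - <<'E'
from h import *
for c in ['scene','top']:
    im=grab_frame(c)
    for q in ['cover_bar','clamp_left_knob','clamp_right_knob','plaque']: print(c,q,[(np.round(r['point'],3).tolist(),round(r['score'],2)) for r in recognise(c,q)[:2]])
    cv2.imwrite(f'pics/{c}3.png',im[:,:,::-1])
a=cv2.imread('pics/top3.png')[80:250,165:345]; b=cv2.imread('pics/scene3.png')[100:270,160:340]
cv2.imwrite('pics/c3.png',cv2.resize(np.hstack([a,b]),None,fx=2.2,fy=2.2))
E
```

```text
{'time': 12.8, 'joint_pos': [0.035, -0.543, 2.4704, 0.0022, 0.4812, -1.5438], 'tool_pos': [0.4872, 0.0915, 0.1091], 'tool_rot': [0.3581, -0.003, 0.9336, 0.0119], 'contact_force': [-0.4305, -0.0695, 0.3471], 'gripper_width': 0.3279, 'grasp_force': 0.0}
tilt 0.7326467359420444 side 0.024388965639143577
[[-0.743, 0.003, -0.669], [-0.014, 1.0, 0.02], [0.669, 0.024, -0.743]] rows=tool x,y,z in world
total [0.216 0.018 0.238] 3 per row [0.072 0.006 0.079]
scene cover_bar [([0.605, 0.054, 0.13], 0.65)]
scene clamp_left_knob [([0.528, 0.111, 0.068], 0.63)]
scene clamp_right_knob [([0.528, -0.038, 0.064], 0.52), ([0.483, -0.412, 0.03], 0.52)]
scene plaque [([0.674, -0.394, 0.024], 0.18), ([0.482, -0.412, 0.03], 0.17)]
top cover_bar [([0.681, 0.04, 0.108], 0.53)]
top clamp_left_knob [([0.524, 0.104, 0.069], 0.69)]
top clamp_right_knob [([0.52, -0.033, 0.062], 0.66), ([0.611, 0.021, 0.104], 0.64)]
top plaque [([0.577, 0.035, 0.056], 0.86)]
```

View pics/c3.png

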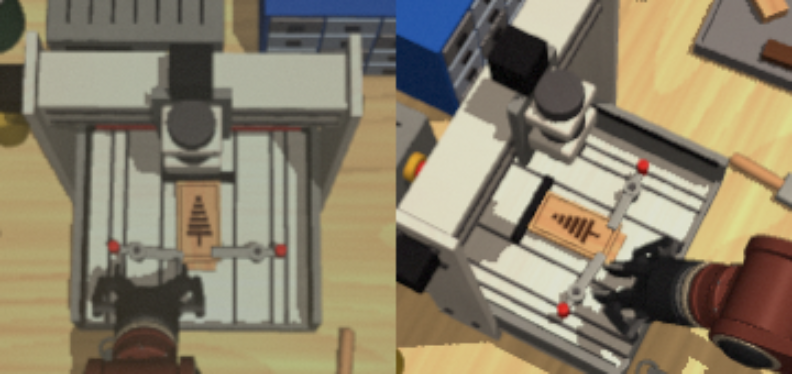

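The crop shows the cover folded (bar thin and red at the rear, row 127) and both knobs, left (113,247) and right (280,250). The plaque lies under the spindle's front. Next I'll lower the open left finger in front of the left knob and push.

>>> apply_moves(targets=[{"translation": [0.07,0.01,0.08],"twist": 0,"hand": 1},{"translation": [0.07,0.01,0.08],"twist": 0,"hand": 1},{"translation": [0.07,0,0.08],"twist": 0,"hand": 1},{"translation": [0,0,0],"twist": 0,"hand": 1},{"translation": [-0.08,0,0.07],"twist": 0,"hand": 1},{"translation": [-0.08,0,0.07],"twist": 0,"hand": 1},{"translation": [-0.08,0,0.07],"twist": 0,"hand": 1},{"translation": [-0.08,0,0.07],"twist": 0,"hand": 1}])

```text
time: 14.1
tool_pos: [0.5321, 0.0941, 0.0743]
tool_rot: [0.354, -0.003, 0.935, 0.011]
contact_force: [-3.9, -0.9, -0.9]
gripper_width: 1.001
grasp_force: 1.7
```

```bash
python3 st.py .5385 .090 .077 .1;python3 st.py .5465 .077 .077 .1|tail -1
```

```text
{'time': 14.1, 'joint_pos': [0.0384, -0.291, 2.3675, -0.0068, 0.3418, -1.533], 'tool_pos': [0.5321, 0.0941, 0.0743], 'tool_rot': [0.3536, -0.0029, 0.9353, 0.0113], 'contact_force': [-3.9402, -0.8695, -0.8902], 'gripper_width': 1.0007, 'grasp_force': 1.6533}
tilt 0.7229970586149944 side 0.023096936765595946
[[-0.75, 0.003, -0.662], [-0.013, 1.0, 0.019], [0.661, 0.023, -0.75]] rows=tool x,y,z in world
total [-0.066 -0.041  0.021] 1 per row [-0.066 -0.041  0.021]
total [-0.127 -0.172  0.071] 3 per row [-0.042 -0.057  0.024]
```

>>> apply_moves(targets=[{"translation": [-0.066,-0.04,0.02],"twist": 0,"hand": 1},{"translation": [-0.03,-0.06,0.025],"twist": 0,"hand": 1},{"translation": [-0.03,-0.07,0.025],"twist": 0,"hand": 1},{"translation": [0,-0.04,0],"twist": 0,"hand": 1},{"translation": [0,0,0],"twist": 0,"hand": 1}])

```text
time: 14.6
tool_pos: [0.5466, 0.0756, 0.0781]
tool_rot: [0.355, -0.003, 0.935, 0.014]
contact_force: [5.5, 21.9, -5.6]
gripper_width: 0.999
grasp_force: 10.6
```

```bash
python3 st.py .5465 .084 .115 .2; python3 - <<'E'
from h import *
im=grab_frame('top')
m=(im[:,:,0]>140)&(im[:,:,1]<70)&(im[:,:,2]<80); m[:140]=0;m[240:]=0;m[:,:190]=0;m[:,320:]=0
n,l,st,c=cv2.connectedComponentsWithStats(m.astype(np.uint8))
for i in range(1,n): print(st[i,4],c[i],ray('top',[c[i]],.08)[0])
E
```

```text
{'time': 14.6, 'joint_pos': [-0.0154, -0.2683, 2.3434, 0.1128, 0.3434, -1.6835], 'tool_pos': [0.5466, 0.0756, 0.0781], 'tool_rot': [0.3548, -0.0025, 0.9349, 0.0139], 'contact_force': [5.4939, 21.9191, -5.6263], 'gripper_width': 0.9994, 'grasp_force': 10.6021}
tilt 0.7254601468663866 side 0.027718960993476743
[[-0.748, 0.005, -0.663], [-0.015, 1.0, 0.024], [0.663, 0.028, -0.748]] rows=tool x,y,z in world
total [-0.244  0.093 -0.274] 2 per row [-0.122  0.047 -0.137]
12 [227.08333333 182.66666667] [0.55579347 0.11236905 0.08      ]
14 [292.5        193.28571429] [ 0.5263019  -0.07740091  0.08      ]
```

The left knob is at its open stop, at (0.556, 0.112) from the top view with 22 N. Now the right one, mirrored.

>>> apply_moves(targets=[{"translation": [-0.12,0.05,-0.14],"twist": 0,"hand": 1},{"translation": [-0.12,0.05,-0.14],"twist": 0,"hand": 1},{"translation": [0.16,-0.36,-0.13],"twist": 0,"hand": 1},{"translation": [0.16,-0.36,-0.13],"twist": 0,"hand": 1},{"translation": [0.16,-0.36,-0.13],"twist": 0,"hand": 1},{"translation": [0.11,0,0.12],"twist": 0,"hand": 1},{"translation": [0.11,0,0.12],"twist": 0,"hand": 1},{"translation": [0,0,0],"twist": 0,"hand": 1}])

```text
time: 15.45
tool_pos: [0.484, -0.0259, 0.076]
tool_rot: [0.354, -0.002, 0.935, 0.012]
contact_force: [0.1, 0.5, -2.0]
gripper_width: 1.0
grasp_force: 0.0
```

```bash
python3 st.py .487 -.026 .079 .1;python3 st.py .529 -.026 .077 .1|tail -1
```

```text
{'time': 15.45, 'joint_pos': [-0.3392, -0.5102, 2.5111, 0.5196, 0.5098, -2.2883], 'tool_pos': [0.484, -0.0259, 0.076], 'tool_rot': [0.3541, -0.0016, 0.9351, 0.0118], 'contact_force': [0.1202, 0.5068, -2.0144], 'gripper_width': 0.9995, 'grasp_force': 0.0}
tilt 0.7240358242482087 side 0.023257367723421064
[[-0.749, 0.005, -0.662], [-0.011, 1.0, 0.021], [0.662, 0.023, -0.749]] rows=tool x,y,z in world
total [-0.043 -0.    -0.003] 1 per row [-0.043 -0.    -0.003]
total [-0.344 -0.006  0.29 ] 5 per row [-0.069 -0.001  0.058]
```

>>> apply_moves(targets=[{"translation": [-0.08,0,0.055],"twist": 0,"hand": 1},{"translation": [-0.07,0,0.06],"twist": 0,"hand": 1},{"translation": [-0.07,0,0.06],"twist": 0,"hand": 1},{"translation": [-0.07,0,0.06],"twist": 0,"hand": 1},{"translation": [-0.07,0,0.06],"twist": 0,"hand": 1}])

```text
time: 15.95
tool_pos: [0.5315, -0.0235, 0.0793]
tool_rot: [0.354, -0.003, 0.935, 0.013]
contact_force: [-9.4, 5.9, 1.8]
gripper_width: 1.002
grasp_force: 4.6
```

```bash
python3 st.py .5385 -.022 .077 .1;python3 st.py .5465 -.009 .077 .1|tail -1
```

```text
{'time': 15.95, 'joint_pos': [-0.2905, -0.3368, 2.3911, 0.5254, 0.4442, -2.2714], 'tool_pos': [0.5315, -0.0235, 0.0793], 'tool_rot': [0.354, -0.0033, 0.9351, 0.0133], 'contact_force': [-9.4161, 5.9462, 1.7575], 'gripper_width': 1.0023, 'grasp_force': 4.6118}
tilt 0.7238932963442063 side 0.027093521296248035
[[-0.749, 0.003, -0.662], [-0.015, 1.0, 0.022], [0.662, 0.027, -0.749]] rows=tool x,y,z in world
total [-0.038  0.013  0.064] 1 per row [-0.038  0.013  0.064]
total [-0.097  0.142  0.121] 3 per row [-0.032  0.047  0.04 ]
```

```bash
cat > red.py <<'E'
from h import *
for cam,(r0,r1,c0,c1) in {'top':(150,240,190,320),'scene':(140,260,200,330)}.items():
    im=grab_frame(cam)
    m=(im[:,:,0]>130)&(im[:,:,1]<70)&(im[:,:,2]<80); k=np.zeros_like(m);k[r0:r1,c0:c1]=m[r0:r1,c0:c1]
    n,l,st,c=cv2.connectedComponentsWithStats(k.astype(np.uint8))
    for i in range(1,n):
        if st[i,4]>3: print(cam,st[i,4],np.round(c[i]),np.round(ray(cam,[c[i]],.08)[0],3))
E
python3 red.py
```

```text
top 11 [227. 183.] [0.556 0.113 0.08 ]
top 13 [288. 185.] [ 0.55  -0.064  0.08 ]
scene 17 [262. 175.] [ 0.552 -0.063  0.08 ]
scene 16 [232. 227.] [0.557 0.114 0.08 ]
```

>>> apply_moves(targets=[{"translation": [-0.05,0.03,0.05],"twist": 0,"hand": 1},{"translation": [-0.03,0.06,0.035],"twist": 0,"hand": 1},{"translation": [-0.03,0.07,0.035],"twist": 0,"hand": 1},{"translation": [0,0.04,0],"twist": 0,"hand": 1},{"translation": [0,0,0],"twist": 0,"hand": 1}])

```text
time: 16.55
tool_pos: [0.5488, -0.0099, 0.0793]
tool_rot: [0.358, -0.001, 0.934, 0.006]
contact_force: [-8.1, -31.6, -1.5]
gripper_width: 1.001
grasp_force: 16.0
```

```bash
python3 red.py; python3 st.py .54 -.012 .125 .2;
```

```text
top 12 [227. 183.] [0.556 0.112 0.08 ]
top 13 [281. 183.] [ 0.555 -0.045  0.08 ]
scene 21 [258. 179.] [ 0.558 -0.046  0.08 ]
scene 16 [232. 227.] [0.557 0.114 0.08 ]
{'time': 16.65, 'joint_pos': [-0.2328, -0.2851, 2.3561, 0.4526, 0.3893, -2.1647], 'tool_pos': [0.5488, -0.0099, 0.0793], 'tool_rot': [0.3583, -0.0004, 0.9336, 0.0062], 'contact_force': [-7.5798, -30.283, -1.8312], 'gripper_width': 0.9956, 'grasp_force': 15.2517}
tilt 0.7328609467748365 side 0.011938968793640857
[[-0.743, 0.004, -0.669], [-0.005, 1.0, 0.011], [0.669, 0.012, -0.743]] rows=tool x,y,z in world
total [-0.24  -0.015 -0.398] 3 per row [-0.08  -0.005 -0.133]
```

Both knobs are at their open stops, which refines the engraver to (0.5715, 0.034). I'll release and move to the approach pose in front of and above the plaque.

>>> apply_moves(targets=[{"translation": [0,-0.08,0],"twist": 0,"hand": 1},{"translation": [-0.1,0,-0.13],"twist": 0,"hand": 1},{"translation": [-0.1,0,-0.13],"twist": 0,"hand": 1},{"translation": [0,0.26,-0.05],"twist": 0,"hand": 1},{"translation": [0,0.25,-0.05],"twist": 0,"hand": 1},{"translation": [0,0,0],"twist": 0,"hand": 1}])

```text
time: 17.25
tool_pos: [0.539, 0.0395, 0.1216]
tool_rot: [0.357, -0.004, 0.934, 0.012]
contact_force: [0.3, 0.0, -0.1]
gripper_width: 1.006
grasp_force: 0.0
```

```bash
python3 red.py; python3 st.py .568 .0345 .06 .2; python3 - <<'E'
from h import *
for c in ['top','scene']:
    im=grab_frame(c)
    for r in regions_of(c,'plaque')[:1]:
        v,u=np.nonzero(r['pixels']); P=ray(c,np.c_[u,v],.057)
        print(c,round(r['score'],2),len(u),np.round(np.percentile(P,[1,50,99],axis=0),4).tolist(), cv2.minAreaRect((P[:,:2]*1000).astype(np.float32)))
s=state()
im=grab_frame('wrist'); cv2.imwrite('pics/w4.png',im[:,:,::-1])
E
```

```text
top 14 [227. 183.] [0.556 0.112 0.08 ]
top 13 [281. 183.] [ 0.555 -0.045  0.08 ]
scene 19 [258. 179.] [ 0.558 -0.045  0.08 ]
scene 17 [232. 227.] [0.557 0.114 0.08 ]
{'time': 17.35, 'joint_pos': [-0.1163, -0.4064, 2.361, 0.2241, 0.4736, -1.8559], 'tool_pos': [0.5388, 0.038, 0.1206], 'tool_rot': [0.3565, -0.0033, 0.9342, 0.0117], 'contact_force': [-0.4943, -0.1059, -0.4315], 'gripper_width': 0.997, 'grasp_force': 0.0}
tilt 0.72908915625737 side 0.024197883437635962
[[-0.746, 0.002, -0.666], [-0.015, 1.0, 0.019], [0.666, 0.024, -0.746]] rows=tool x,y,z in world
total [ 0.186 -0.051  0.645] 4 per row [ 0.046 -0.013  0.161]
top 0.76 603 [[0.5337, 0.0022, 0.057], [0.5793, 0.0319, 0.057], [0.6223, 0.0621, 0.057]] ((578.0000610351562, 32.13991165161133), (88.34243774414062, 59.591773986816406), 0.6087362766265869)
scene 0.6 654 [[0.5303, 0.0036, 0.057], [0.5812, 0.0333, 0.057], [0.6274, 0.0653, 0.057]] ((577.956298828125, 34.45399475097656), (103.17277526855469, 62.5335693359375), 3.0628514289855957)
```

View pics/w4.png

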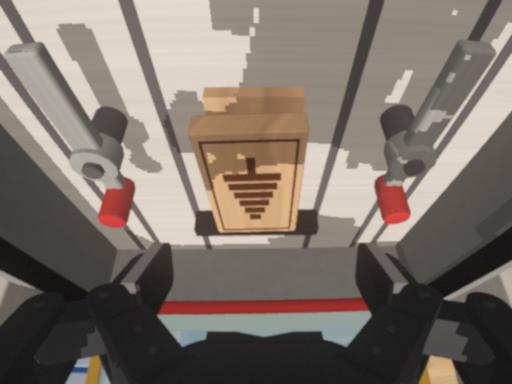

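The wrist view shows both clamps open, the folded cover with its bar at row ~305, and the plaque from its front edge (195–305, 138) to its rear edge (218–298, 233). I'll locate it with these corners.

```bash
python3 - <<'E'
from h import *
print(np.round(ray('wrist',[(196,138),(306,138),(219,234),(298,232)],.057),4))
E
python3 st.py .568 .0335 .06 .2 | tail -1
python3 - <<'E'
from ik import *
zt=[.666,.02,-.746]
for p in ([.566,.034,.06],[.55,.034,.12],[.48,.034,.18],[.46,.15,.19],[.46,.3,.19],[.47,.39,.15],[.47,.39,.025],[.49,.39,.025]): print(p,*ik(p,zt))
E
```

```text
[[0.5213 0.0036 0.057 ]
 [0.5218 0.0583 0.057 ]
 [0.6302 0.0032 0.057 ]
 [0.6283 0.0654 0.057 ]]
total [ 0.17  -0.048  0.639] 4 per row [ 0.043 -0.012  0.16 ]
[0.566, 0.034, 0.06] [0.394 0.029 0.252] 0.389 [-0.116 -0.183  2.314  0.33   0.302]
[0.55, 0.034, 0.12] [0.378 0.029 0.312] 0.379 [-0.121 -0.37   2.336  0.226  0.462]
[0.48, 0.034, 0.18] [0.308 0.029 0.372] 0.329 [-0.149 -0.751  2.458  0.18   0.722]
[0.46, 0.15, 0.19] [0.288 0.145 0.382] 0.345 [ 0.233 -0.707  2.418 -0.205  0.722]
[0.46, 0.3, 0.19] [0.288 0.295 0.382] 0.43 [ 0.616 -0.381  2.215 -0.569  0.751]
[0.47, 0.39, 0.15] [0.298 0.385 0.342] 0.492 [ 0.758 -0.111  2.07  -0.723  0.734]
[0.47, 0.39, 0.025] [0.298 0.385 0.217] 0.482 [ 0.758  0.123  2.094 -0.982  0.562]
[0.49, 0.39, 0.025] [0.318 0.385 0.217] 0.494 [ 0.73   0.149  2.065 -0.974  0.545]
```

>>> apply_moves(targets=[{"translation": [0.045,-0.012,0.16],"twist": 0,"hand": 1},{"translation": [0.045,-0.012,0.16],"twist": 0,"hand": 1},{"translation": [0.045,-0.012,0.16],"twist": 0,"hand": 1},{"translation": [0.045,-0.012,0.16],"twist": 0,"hand": 1},{"translation": [0,0,0],"twist": 0,"hand": 1}])

```text
time: 18.1
tool_pos: [0.5661, 0.0337, 0.0566]
tool_rot: [0.353, -0.002, 0.936, 0.012]
contact_force: [-0.2, -0.4, -0.5]
gripper_width: 0.996
grasp_force: 0.0
```

```bash
python3 st.py .568 .0335 .06 .2
```

```text
{'time': 18.1, 'joint_pos': [-0.1182, -0.1723, 2.3099, 0.3434, 0.3047, -1.9838], 'tool_pos': [0.5661, 0.0337, 0.0566], 'tool_rot': [0.353, -0.0018, 0.9355, 0.0117], 'contact_force': [-0.1577, -0.4146, -0.5196], 'gripper_width': 0.9963, 'grasp_force': 0.0}
tilt 0.7216936083320613 side 0.023264970246699
[[-0.751, 0.005, -0.661], [-0.012, 1.0, 0.021], [0.66, 0.023, -0.75]] rows=tool x,y,z in world
total [-0.036 -0.001 -0.013] 1 per row [-0.036 -0.001 -0.013]
```

>>> apply_moves(targets=[{"translation": [-0.035,0,-0.015],"twist": 0,"hand": 1},{"translation": [0,0,0],"twist": 0,"hand": 0.75},{"translation": [0,0,0],"twist": 0,"hand": 0.4},{"translation": [0,0,0],"twist": 0,"hand": 0.3},{"translation": [0,0,0],"twist": 0,"hand": 0.3},{"translation": [0,0,0],"twist": 0,"hand": 0.3}])

```text
time: 18.7
tool_pos: [0.57, 0.034, 0.065]
tool_rot: [0.357, -0.003, 0.934, 0.011]
contact_force: [-4.1, -1.0, 7.5]
gripper_width: 0.68
grasp_force: 64.7
```

```bash
python3 st.py .56 .034 .10 .2; python3 red.py
```

```text
{'time': 18.7, 'joint_pos': [-0.1166, -0.1828, 2.3041, 0.3339, 0.3114, -1.9739], 'tool_pos': [0.57, 0.034, 0.065], 'tool_rot': [0.3572, -0.0027, 0.934, 0.0113], 'contact_force': [-4.0522, -1.0083, 7.4863], 'gripper_width': 0.6803, 'grasp_force': 64.7439}
tilt 0.7305451787092067 side 0.0229409459626541
[[-0.745, 0.003, -0.667], [-0.013, 1.0, 0.019], [0.667, 0.023, -0.745]] rows=tool x,y,z in world
total [-0.159  0.008 -0.327] 2 per row [-0.08   0.004 -0.164]
top 13 [227. 183.] [0.556 0.113 0.08 ]
top 13 [281. 183.] [ 0.555 -0.045  0.08 ]
scene 19 [258. 179.] [ 0.558 -0.045  0.08 ]
scene 23 [232. 226.] [0.558 0.113 0.08 ]
```

Gripped: opening 0.68 ≈ 58 mm at 65 N. Lifting, then backing out from under the spindle.

>>> apply_moves(targets=[{"translation": [-0.08,0,-0.16],"twist": 0,"hand": 0.3},{"translation": [-0.08,0,-0.16],"twist": 0,"hand": 0.3},{"translation": [-0.08,0,-0.25],"twist": 0,"hand": 0.3},{"translation": [-0.08,0,-0.25],"twist": 0,"hand": 0.3}])

```text
time: 19.2
tool_pos: [0.5372, 0.0322, 0.1454]
tool_rot: [0.354, -0.003, 0.935, 0.012]
contact_force: [0.4, -0.0, 0.2]
gripper_width: 0.684
grasp_force: 64.5
```

```bash
python3 st.py .48 .034 .18 .35; python3 red.py; python3 - <<'E'
from h import *
im=grab_frame('scene')
print([(np.round(r['point'],3).tolist(),round(r['score'],2)) for r in recognise('scene','plaque')[:2]])
E
```

```text
{'time': 19.2, 'joint_pos': [-0.1321, -0.4603, 2.3496, 0.2156, 0.5445, -1.8519], 'tool_pos': [0.5372, 0.0322, 0.1454], 'tool_rot': [0.3545, -0.0026, 0.935, 0.0117], 'contact_force': [0.4373, -0.0099, 0.1545], 'gripper_width': 0.6844, 'grasp_force': 64.4788}
tilt 0.7247823884000985 side 0.023689607746706608
[[-0.749, 0.003, -0.663], [-0.013, 1.0, 0.02], [0.663, 0.024, -0.748]] rows=tool x,y,z in world
total [ 0.199  0.032 -0.637] 2 per row [ 0.099  0.016 -0.319]
top 13 [227. 183.] [0.556 0.113 0.08 ]
top 13 [281. 183.] [ 0.555 -0.045  0.08 ]
scene 19 [258. 179.] [ 0.558 -0.045  0.08 ]
scene 18 [232. 226.] [0.557 0.113 0.08 ]
[([0.566, 0.029, 0.142], 0.8), ([0.672, -0.396, 0.026], 0.22)]
```

>>> apply_moves(targets=[{"translation": [0.07,0,-0.24],"twist": 0,"hand": 0.3},{"translation": [0.07,0,-0.24],"twist": 0,"hand": 0.3},{"translation": [0.06,0,-0.24],"twist": 0,"hand": 0.3},{"translation": [0,0.3,0],"twist": 0,"hand": 0.3},{"translation": [0,0.45,0],"twist": 0,"hand": 0.3},{"translation": [0,0.45,0],"twist": 0,"hand": 0.3},{"translation": [0,0.45,0],"twist": 0,"hand": 0.3},{"translation": [0,0.45,0],"twist": 0,"hand": 0.3}])

```text
time: 20.2
tool_pos: [0.4717, 0.242, 0.1876]
tool_rot: [0.354, -0.003, 0.935, 0.011]
contact_force: [1.2, -0.8, 0.1]
gripper_width: 0.682
grasp_force: 64.6
```

```bash
python3 st.py .485 .385 .16 .4
```

```text
{'time': 20.2, 'joint_pos': [0.4695, -0.4742, 2.2832, -0.4439, 0.7063, -0.8611], 'tool_pos': [0.4717, 0.242, 0.1876], 'tool_rot': [0.354, -0.0033, 0.9352, 0.0112], 'contact_force': [1.2307, -0.803, 0.0995], 'gripper_width': 0.6817, 'grasp_force': 64.5972}
tilt 0.7238248677386996 side 0.02336129825502032
[[-0.749, 0.002, -0.662], [-0.014, 1.0, 0.019], [0.662, 0.023, -0.749]] rows=tool x,y,z in world
total [0.086 1.422 0.328] 4 per row [0.021 0.356 0.082]
```

>>> apply_moves(targets=[{"translation": [0.02,0.36,0.08],"twist": 0,"hand": 0.3},{"translation": [0.02,0.36,0.08],"twist": 0,"hand": 0.3},{"translation": [0.02,0.36,0.08],"twist": 0,"hand": 0.3},{"translation": [0.02,0.35,0.08],"twist": 0,"hand": 0.3},{"translation": [0.2,0,0.22],"twist": 0,"hand": 0.3},{"translation": [0.2,0,0.22],"twist": 0,"hand": 0.3},{"translation": [0.1,0,0.11],"twist": 0,"hand": 0.3},{"translation": [0,0,0],"twist": 0,"hand": 0.3}])

```text
time: 21.0
tool_pos: [0.4825, 0.3832, 0.0824]
tool_rot: [0.351, -0.004, 0.936, 0.008]
contact_force: [0.3, -0.1, -0.8]
gripper_width: 0.679
grasp_force: 64.6
```

```bash
python3 st.py .485 .385 .034 .1; python3 - <<'E'
from h import *
for c in ['top','scene']:
    im=grab_frame(c); cv2.imwrite(f'pics/{c}5.png',im[:,:,::-1])
    print([(np.round(r['point'],3).tolist(),round(r['score'],2)) for r in recognise(c,'plaque')[:2]])
    for z in [.03,.05,.07]:
        v,u=np.nonzero(regions_of(c,'plaque')[0]['pixels']); P=ray(c,np.c_[u,v],z); print(c,z,cv2.minAreaRect((P[:,:2]*1000).astype(np.float32))) if z==.05 else 0
a=cv2.imread('pics/top5.png')[150:270,85:255]; b=cv2.imread('pics/scene5.png')[254:374,130:300]
cv2.imwrite('pics/c5.png',cv2.resize(np.hstack([a,b]),None,fx=2.3,fy=2.3,interpolation=cv2.INTER_CUBIC))
E
```

```text
{'time': 21.0, 'joint_pos': [0.7278, 0.0128, 2.0821, -0.8136, 0.6221, -0.2759], 'tool_pos': [0.4825, 0.3832, 0.0824], 'tool_rot': [0.3512, -0.0039, 0.9363, 0.0085], 'contact_force': [0.2817, -0.1188, -0.7769], 'gripper_width': 0.6789, 'grasp_force': 64.6015}
tilt 0.7176728395339762 side 0.018601042995765878
[[-0.753, -0.001, -0.658], [-0.013, 1.0, 0.013], [0.658, 0.019, -0.753]] rows=tool x,y,z in world
total [0.299 0.011 0.381] 5 per row [0.06  0.002 0.076]
[([0.508, 0.385, 0.078], 0.85)]
top 0.05 ((506.2958984375, 386.06549072265625), (74.40245056152344, 62.00127410888672), 4.092813968658447)
[([0.506, 0.383, 0.08], 0.81), ([0.701, 0.304, 0.104], 0.39)]
scene 0.05 ((507.0, 386.7763977050781), (83.34534454345703, 64.15767669677734), 2.164783000946045)
```

View pics/c5.png

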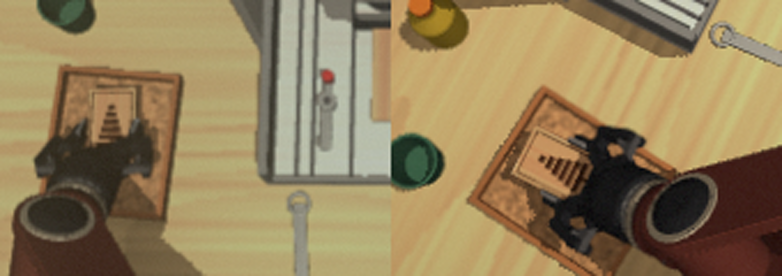

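The crop shows the plaque held face up over the tray, inside its walls. Lowering gently now.

>>> apply_moves(targets=[{"translation": [0.065,0,0.075],"twist": 0,"hand": 0.3},{"translation": [0.065,0,0.075],"twist": 0,"hand": 0.3},{"translation": [0.065,0,0.075],"twist": 0,"hand": 0.3},{"translation": [0.065,0,0.075],"twist": 0,"hand": 0.3},{"translation": [0.02,0,0.023],"twist": 0,"hand": 0.3},{"translation": [0.02,0,0.023],"twist": 0,"hand": 0.3},{"translation": [0,0,0],"twist": 0,"hand": 0.3}])

```text
time: 22.2
tool_pos: [0.4858, 0.386, 0.0431]
tool_rot: [0.355, -0.003, 0.935, 0.011]
contact_force: [-0.5, 0.3, -0.6]
gripper_width: 0.687
grasp_force: 64.6
```

```bash
python3 st.py .485 .385 .03 .1
```

```text
{'time': 22.2, 'joint_pos': [0.7281, 0.0983, 2.0801, -0.9216, 0.5619, -0.1462], 'tool_pos': [0.4858, 0.386, 0.0431], 'tool_rot': [0.3551, -0.0027, 0.9348, 0.0114], 'contact_force': [-0.5289, 0.3386, -0.6027], 'gripper_width': 0.6869, 'grasp_force': 64.6389}
tilt 0.726076603594611 side 0.023148590435272988
[[-0.748, 0.003, -0.664], [-0.013, 1.0, 0.019], [0.664, 0.023, -0.748]] rows=tool x,y,z in world
total [ 0.093 -0.013  0.092] 2 per row [ 0.046 -0.006  0.046]
```

>>> apply_moves(targets=[{"translation": [0.022,0,0.022],"twist": 0,"hand": 0.3},{"translation": [0.022,0,0.022],"twist": 0,"hand": 0.3},{"translation": [0.022,0,0.022],"twist": 0,"hand": 0.3},{"translation": [0,0,0],"twist": 0,"hand": 0.3}])

```text
time: 22.6
tool_pos: [0.485, 0.3861, 0.0337]
tool_rot: [0.355, -0.003, 0.935, 0.011]
contact_force: [-0.9, -0.0, -0.6]
gripper_width: 0.679
grasp_force: 64.6
```

>>> apply_moves(targets=[{"translation": [0.022,0,0.022],"twist": 0,"hand": 0.3},{"translation": [0,0,0],"twist": 0,"hand": 0.3}])

```text
time: 22.8
tool_pos: [0.485, 0.3862, 0.0307]
tool_rot: [0.355, -0.003, 0.935, 0.011]
contact_force: [0.6, -0.5, -0.1]
gripper_width: 0.678
grasp_force: 64.6
```

>>> apply_moves(targets=[{"translation": [0.015,0,0.015],"twist": 0,"hand": 0.3},{"translation": [0,0,0],"twist": 0,"hand": 0.3}])

```text
time: 23.0
tool_pos: [0.4852, 0.3865, 0.0291]
tool_rot: [0.355, -0.003, 0.935, 0.012]
contact_force: [0.1, 0.2, -0.3]
gripper_width: 0.678
grasp_force: 64.6
```

>>> apply_moves(targets=[{"translation": [0.015,0,0.015],"twist": 0,"hand": 0.3},{"translation": [0,0,0],"twist": 0,"hand": 0.3}])

```text
time: 23.2
tool_pos: [0.4861, 0.3871, 0.029]
tool_rot: [0.357, -0.003, 0.934, 0.012]
contact_force: [-2.1, -2.4, 7.6]
gripper_width: 0.678
grasp_force: 65.5
```

```bash
python3 st.py; python3 - <<'E'
from h import *
for c in ['top','scene']:
    grab_frame(c); print([(np.round(r['point'],3).tolist(),round(r['score'],2)) for r in recognise(c,'plaque')[:1]])
E
```

```text
{'time': 23.2, 'joint_pos': [0.73, 0.13, 2.0783, -0.9681, 0.5448, -0.0921], 'tool_pos': [0.4861, 0.3871, 0.029], 'tool_rot': [0.3568, -0.0026, 0.9341, 0.0116], 'contact_force': [-2.1071, -2.4131, 7.6422], 'gripper_width': 0.6784, 'grasp_force': 65.5278}
tilt 0.7298252521514824 side 0.023604460837287573
[[-0.745, 0.003, -0.667], [-0.013, 1.0, 0.02], [0.667, 0.024, -0.745]] rows=tool x,y,z in world
[([0.507, 0.389, 0.019], 0.62)]
[([0.509, 0.386, 0.02], 0.72)]
```

Contact felt at 7.6 N, with the height as expected. Opening slightly and then backing off along the tool.

>>> apply_moves(targets=[{"translation": [0,0,0],"twist": 0,"hand": 0.75},{"translation": [0,0,0],"twist": 0,"hand": 0.85},{"translation": [0,0,0],"twist": 0,"hand": 0.88},{"translation": [0,0,-0.05],"twist": 0,"hand": 0.88},{"translation": [0,0,-0.15],"twist": 0,"hand": 0.88},{"translation": [-0.1,0,-0.3],"twist": 0,"hand": 0.88},{"translation": [-0.2,0,-0.4],"twist": 0,"hand": 0.88},{"translation": [-0.2,0,-0.4],"twist": 0,"hand": 0.88}])

```text
time: 24.2
tool_pos: [0.4346, 0.3826, 0.1575]
tool_rot: [0.354, -0.003, 0.935, 0.011]
contact_force: [0.8, 0.6, 0.1]
gripper_width: 0.881
grasp_force: 0.0
```

>>> apply_moves(targets=[{"translation": [0,0,-0.2],"twist": 0,"hand": 0.88},{"translation": [0,0,0],"twist": 0,"hand": 0.88},{"translation": [0,0,0],"twist": 0,"hand": 0.88}])

```text
time: 24.5
tool_pos: [0.4223, 0.3826, 0.1716]
tool_rot: [0.355, -0.003, 0.935, 0.012]
contact_force: [0.9, -0.1, -1.0]
gripper_width: 0.882
grasp_force: 0.0
```

```bash
python3 st.py; python3 red.py; python3 - <<'E'
from h import *
for c in ['top','scene']:
    im=grab_frame(c); cv2.imwrite(f'pics/{c}6.png',im[:,:,::-1])
    print([(np.round(r['point'],3).tolist(),round(r['score'],2)) for r in recognise(c,'plaque')[:1]])
    v,u=np.nonzero(regions_of(c,'plaque')[0]['pixels']); P=ray(c,np.c_[u,v],.022); print(c,cv2.minAreaRect((P[:,:2]*1000).astype(np.float32)))
    print('bar',[(np.round(r['point'],3).tolist(),round(r['score'],2)) for r in recognise(c,'cover_bar')[:1]])
a=cv2.imread('pics/top6.png')[90:260,85:345]
cv2.imwrite('pics/c6.png',cv2.resize(a,None,fx=3,fy=3,interpolation=cv2.INTER_CUBIC))
E
```

```text
{'time': 24.5, 'joint_pos': [0.8175, -0.2347, 2.1363, -0.7015, 0.8114, -0.3756], 'tool_pos': [0.4223, 0.3826, 0.1716], 'tool_rot': [0.3551, -0.0028, 0.9348, 0.0116], 'contact_force': [0.9276, -0.082, -0.9812], 'gripper_width': 0.8825, 'grasp_force': 0.0}
tilt 0.7261265401043887 side 0.023618917330762098
[[-0.748, 0.003, -0.664], [-0.013, 1.0, 0.02], [0.664, 0.024, -0.748]] rows=tool x,y,z in world
top 11 [227. 183.] [0.556 0.113 0.08 ]
top 12 [281. 183.] [ 0.555 -0.045  0.08 ]
scene 16 [258. 179.] [ 0.559 -0.046  0.08 ]
scene 17 [232. 226.] [0.557 0.113 0.08 ]
[([0.491, 0.389, 0.02], 0.71)]
top ((485.7013854980469, 384.9280090332031), (111.85391235351562, 60.11956787109375), 3.5079619884490967)
bar [([0.7, 0.3, 0.086], 0.7)]
[([0.49, 0.392, 0.023], 0.67)]
scene ((487.4592590332031, 387.9985656738281), (108.95327758789062, 59.62218475341797), 2.039731502532959)
bar [([0.628, 0.058, 0.392], 0.38)]
```

View pics/c6.png

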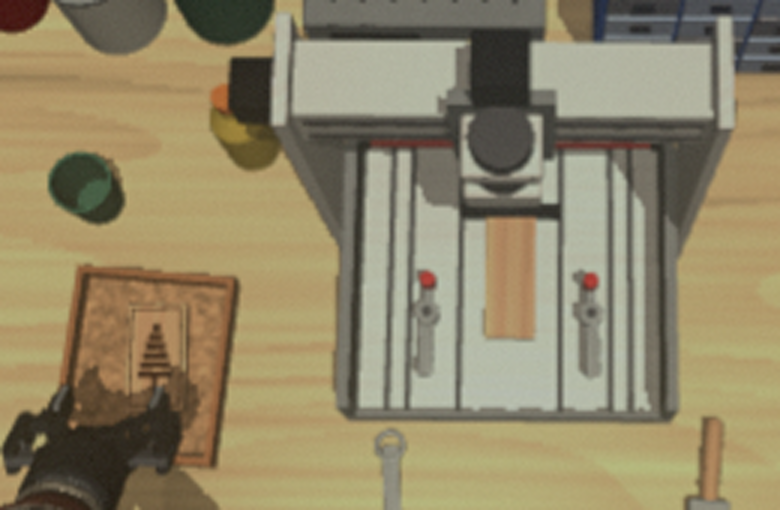

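The picture shows the plaque flat, face up on the cork (155,345), both clamps open (fingers to the front), the cover folded (red line at row 145) and the other things in place. The arm touches nothing, so I'm handing in.

```bash
python3 -c "
from plant import job_done
print(job_done())"
```

```text
the job is handed in; nothing more can be done
None
```

The job is handed in with no verdict returned; the last pictures showed the cover folded, both clamps open, the plaque flat and face up on the tray's cork about 10 mm from its centre, and the arm clear at 24.5 s.

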